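# Stow the chart-table pile for sea

## Task

The ship is about to sail and the instruments on the chart table have been left in one pile. Take the pile down from the top, one piece at a time, leaving the rest of the pile standing where it is, and stow each piece in the rest made to its size before you take the next: dome lens in the small ring, brass weight in the large ring, parallel rule between the corners of the smaller tray, instrument case between the corners of the larger tray, each flat on the base and upright. Set every piece down, do not drop it, and leave the mug and the binoculars alone.

Things in the scene. Friction and masses are not known exactly. Their poses are not given: they have to be found in the camera images.
- lens: Dome magnifier: a black round collar 38 mm in diameter and 26 mm tall (straight sides, grip here) with a low glass dome on it, 36 mm tall in all, 0.09 kg. Top of the pile: it stands on the brass weight, underside about 80 mm above the table. Origin: centre of its underside, z up.
- weight: Brass chart weight, a plain solid disc 62 mm in diameter and 34 mm tall, about 0.7 kg. It lies on the parallel rule, underside about 46 mm above the table. Origin: centre of its underside, z up.
- rule: Closed parallel rule, a black flat bar 150 mm long (its x), 42 mm wide (its y), 14 mm thick, with two small brass links on top, 0.15 kg. It lies flat on the instrument case, roughly along it, underside 32 mm above the table. Origin: centre of its underside, z up.
- case: Closed reddish-brown wooden instrument case, a rigid box 190 mm long (its x), 64 mm wide (its y), 32 mm tall, about 0.3 kg. Bottom of the pile, on the table. Origin: centre of its underside, z up.
- lens_rest: A flat, fixed stowage rest: a pale round plywood base plate 3 mm thick with a low dark wooden ring round it, the smaller of the two rings: 56 mm in diameter inside, 68 mm outside, the ring's top 9 mm above the table. Place of the dome lens. Origin: centre of the underside (on the table); the stowed piece's underside is 3 mm above it.
- weight_rest: A flat, fixed stowage rest: a pale round plywood base plate 3 mm thick with a low dark wooden ring round it, the larger of the two rings: 82 mm in diameter inside, 94 mm outside, the ring's top 9 mm above the table. Place of the brass weight. Origin: centre of the underside (on the table); the stowed piece's underside is 3 mm above it.
- rule_rest: A flat, fixed stowage rest: a pale plywood base plate 3 mm thick with low dark wooden corner pieces, the smaller of the two trays: 170 mm (its x) by 62 mm (its y) between the corner pieces, 182 by 74 mm outside; corner pieces 9 mm above the table, the middle 118 mm of each long side open for the fingers. Place of the parallel rule, along it, either way round. Origin: centre of the underside (on the table); the stowed piece's underside is 3 mm above it.
- case_rest: A flat, fixed stowage rest: a pale plywood base plate 3 mm thick with low dark wooden corner pieces, the larger of the two trays: 210 mm (its x) by 84 mm (its y) between the corner pieces, 222 by 96 mm outside; corner pieces 9 mm above the table, the middle 142 mm of each long side open for the fingers. Place of the instrument case, along it, either way round. Origin: centre of the underside (on the table); the stowed piece's underside is 3 mm above it.
- mug: White mug, 80 mm in diameter and 92 mm tall, a bystander at the right-hand (-y) end of the work: not to be moved. Origin: centre of its underside.
- binoculars: Black binoculars lying on the table, about 140 by 120 mm and 52 mm tall, a bystander at the left-hand (+y) end of the work: not to be moved. Origin: on the table under their middle.

How it is judged:
On the way, in this order (a step that is already met when the one before it is completed fails the run):
1. the dome lens sits in its own rest, let go, the rest of the pile still where it stood (within 30 mm) (z of lens in the frame of lens_rest between 0 and 0.006 m and angle between lens's own z axis and vertical below 0.06 rad and horizontal distance between lens and lens_rest below 0.012 m and linear speed of lens below 0.03 m/s and contact force between the fingers and lens below 0.2 N and distance of each of weight, rule, case from where it was at the start of the episode below 0.03 m), for 0.2 s.
2. the brass weight sits in its own rest, let go, the rest of the pile still where it stood (within 30 mm) (z of weight in the frame of weight_rest between 0 and 0.006 m and angle between weight's own z axis and vertical below 0.06 rad and horizontal distance between weight and weight_rest below 0.012 m and linear speed of weight below 0.03 m/s and contact force between the fingers and weight below 0.2 N and distance of each of rule, case from where it was at the start of the episode below 0.03 m), for 0.2 s.
3. the parallel rule sits in its own rest, let go, the rest of the pile still where it stood (within 30 mm) (z of rule in the frame of rule_rest between 0 and 0.006 m and angle between rule's own z axis and vertical below 0.06 rad and x of rule in the frame of rule_rest between -0.012 and 0.012 m and y of rule in the frame of rule_rest between -0.012 and 0.012 m and angle between the x axis of rule and the x axis of rule_rest, either way round below 0.2 rad and linear speed of rule below 0.03 m/s and contact force between the fingers and rule below 0.2 N and distance of case from where it was at the start of the episode below 0.03 m), for 0.2 s.
4. the instrument case sits in its own rest, let go (z of case in the frame of case_rest between 0 and 0.006 m and angle between case's own z axis and vertical below 0.06 rad and x of case in the frame of case_rest between -0.012 and 0.012 m and y of case in the frame of case_rest between -0.012 and 0.012 m and angle between the x axis of case and the x axis of case_rest, either way round below 0.2 rad and linear speed of case below 0.03 m/s and contact force between the fingers and case below 0.2 N), for 0.2 s.
At the end, for the whole second after the job is handed in: Lens, weight, rule and case each lie in their own rest: flat on its base (underside 0 to 6 mm above the table, tilt under 0.06 rad), centred within 12 mm, the two long pieces along their trays within 0.2 rad, all let go and at rest (all of step 4 and z of lens in the frame of lens_rest between 0 and 0.006 m and angle between each of lens, weight, rule's own z axis and vertical below 0.06 rad and horizontal distance between lens and lens_rest below 0.012 m and linear speed of each of lens, weight, rule below 0.03 m/s and contact force between the fingers and lens below 0.2 N and z of weight in the frame of weight_rest between 0 and 0.006 m and horizontal distance between weight and weight_rest below 0.012 m and contact force between the fingers and weight below 0.2 N and z of rule in the frame of rule_rest between 0 and 0.006 m and x of rule in the frame of rule_rest between -0.012 and 0.012 m and y of rule in the frame of rule_rest between -0.012 and 0.012 m and angle between the x axis of rule and the x axis of rule_rest, either way round below 0.2 rad and contact force between the fingers and rule below 0.2 N); the robot touches nothing.
It fails at once if the mug or the binoculars are moved more than 20 mm (distance of any of mug, binoculars from where it was at the start of the episode above 0.02 m).
It fails at once if a piece is dropped: it falls freely at over 0.6 m/s (about 20 mm), untouched by the fingers ((linear speed of lens above 0.6 m/s and contact force between the fingers and lens below 0.01 N) or (linear speed of weight above 0.6 m/s and contact force between the fingers and weight below 0.01 N) or (linear speed of rule above 0.6 m/s and contact force between the fingers and rule below 0.01 N) or (linear speed of case above 0.6 m/s and contact force between the fingers and case below 0.01 N)).
It fails at once if the lens or the weight is tipped over (more than 0.8 rad) (angle between any of lens, weight's own z axis and vertical above 0.8 rad).
It also fails if it takes over 104 s, if anything falls off the work surface, if the arm or the gripper's body presses on something with over 40 N, if the wrist force passes 120 N, or if a joint passes its speed limit or range.

## Robot

A 7-joint arm with a two-finger parallel gripper is mounted at the origin on the work surface. World frame = base frame: x ahead of the robot, y to its left, z up, the work surface at z = 0. Lengths are in m, angles in rad, forces in N, time in s.
With the tool pointing down it reaches from about 0.4 to 0.85 m from the base axis. Payload 4.5 kg.
Tool frame: the origin (TCP) lies between the finger pads; the fingertips stand 11 mm ahead of it and the grasp point (between the pads) lies 8 mm behind it; z points along the fingers, y is the direction in which the jaws open and shut (so a half turn about z gives the same grasp; the last joint's range is limited). The gripper opens to 85 mm and grips with 20 to 120 N. Pads are 22 mm wide; open, the fingers measure 114 mm over their backs; the gripper's body (76 mm by 85 mm) begins 54 mm behind the grasp point. The pads swing forward as they close: fully open they stand 13 mm farther back than shut.
Start: joints at [-1.203, 0.689, -0.195, 1.565, 0.157, 0.902, -0.215], TCP at [0.205, 0.591, 0.242] pointing down, gripper open.
Joint ranges: [-3.01, 3.01], [-0.46, 2.08], [-1.47, 1.51], [0.13, 2.56], [-1, 4.14], [0.04, 2.09], [-2.66, 2.66]. Speed limits (rad/s): [2.57, 2.57, 3.14, 3.14, 3.14, 3.14, 3.14].

## Interface

Orientations are given as a 3x3 rotation matrix whose columns are the frame's x, y, z axes.
In Python, from workcell import monitor, capture, order gives the robot as it stands. The module is installed in compiled form; this text tells all that it offers.
- The arm moves only by the tool send_rows, never from a script. Its argument "commands" is a list that holds one entry, the list of rows, each a list of 6 numbers: the shift along the tool's x, y, z in m, then the turn, a rotation vector about the tool's x, y, z in degrees. A call has 1 to 20 rows; each row is the pose to reach, as a shift and turn from the pose commanded when the call began, along the tool's axes at that moment; what a row does not reach only later rows make up. A row lasts 1/12 s, in which the tool goes at most 41.7 mm and 7.16 degrees, less where a joint would pass 70% of its speed; a pose out of reach is approached as far as the arm can. A call with a gripper value outside its range is refused whole. "grip" is the closure, from 0 (fully open) to 1 (shut), set as the call begins (left out, the last holds). The fingers move at their own pace and stop on an object; the grip force is fixed at half the most. Time passes only in rows, so rows that repeat a pose let the fingers close. It gives the time, the measured TCP pose, the force and the opening at its end, in the units of the state.
- monitor.get_obs(): the state, without advancing time (a new reading comes with each control period).
- capture(name): name is "scene" or "top" or "wrist"; returns a dict with "pixels" (400x640x3 uint8, red, green, blue), "range_z" (400x640 float32, m along the optical axis (not along the pixel's ray), 0 where there is no reading), "camera_matrix" (3x3 intrinsics, pixels), "cam_to_world" (4x4, takes a point from camera to world coordinates); the wrist camera has in their place "mount" (4x4, takes a point from camera to tool coordinates, whose origin is the TCP and whose axes are the flange's). Camera axes: x right, y up, looking along -z (the intrinsics and any distortion apply to the point x, -y, -z); pixel columns grow to the right and rows downward; lengths in m; the calibration is good to about 2 mm. The wrist camera is an equidistant fisheye: a pixel r from the principal point sees the ray r / f radians off the axis. A picture is of the moment at which its call begins: read the wrist's pose just before it.
- order.job_done(): hands the job in, once; it reports no verdict.
The state is a dict: "time": time; "joint_pos": joint angles; "joint_velocities": joint speeds; "joint_torque": joint torques, N m; "ee_pos": TCP position; "ee_rot": TCP orientation; "ft_force": force on the tool from outside, world axes, zero at the start; "moment": the same for the moment, N m; "width": finger opening in m.
Only numpy, scipy, OpenCV 4.12 (cv2) and the standard library are available. Lean on these libraries where they do the work, as an engineer would, in place of code of your own. Each camera call takes 0.05 s, during which the arm holds its last target.

## Working session

There is one attempt and no reset: what is moved stays moved. The work goes in short steps, Python scripts to look and compute and a tool call to move; the robot and the scene stay as the last step left them, time stands still between calls to the robot, and variables do not carry over. Pictures are saved under pics/ and viewed, and the job is handed in when it is done.

Besides the shell and the picture viewer there is one more tool, called after "Emit:" as name(argument=value, ...) on one line, values as JSON. send_rows: Moves the arm, as the interface text tells. Its arguments: {"type":"object","properties":{"commands":{"type":"array"},"grip":{"type":"number"}},"required":["commands"]}

```bash
mkdir -p pics; python3 - <<'E'
from workcell import monitor, capture
import numpy as np, cv2
o=monitor.get_obs()
for k,v in o.items(): print(k,np.round(v,4).tolist())
for n in ("scene","top"):
    c=capture(n); cv2.imwrite(f"pics/{n}0.png",c["pixels"][:,:,::-1]); np.savez(f"{n}0.npz",**c)
    print(n,c["camera_matrix"],c["cam_to_world"].round(4), c.keys())
E
```

```text
time 0.0
joint_pos [-1.2031, 0.69, -0.1945, 1.5664, 0.1573, 0.9025, -0.2152]
joint_velocities [-0.0001, -0.001, -0.0, 0.0007, -0.0008, -0.0002, 0.0008]
joint_torque [0.001, -53.9622, -1.266, -15.854, 0.0092, 0.0097, 0.0]
ee_pos [0.2046, 0.5899, 0.2415]
ee_rot [[-0.9448, 0.3277, -0.0005], [0.3277, 0.9448, -0.0018], [-0.0001, -0.0019, -1.0]]
ft_force [-0.2654, -0.1673, 0.2018]
moment [-0.0348, 0.0452, 0.021]
width 0.0856
scene [[376.4387619    0.         319.36265667]
 [  0.         376.4387619  200.45438682]
 [  0.           0.           1.        ]] [[-0.6886 -0.5362  0.4882  1.0369]
 [ 0.7251 -0.5031  0.4702  0.4958]
 [-0.0066  0.6778  0.7352  0.8586]
 [ 0.      0.      0.      1.    ]] dict_keys(['pixels', 'range_z', 'camera_matrix', 'cam_to_world'])
top [[413.47910063   0.         313.77728379]
 [  0.         413.47910063 207.05517631]
 [  0.           0.           1.        ]] [[ 0.0164  0.999  -0.0409  0.4752]
 [-0.9998  0.0159 -0.0128  0.009 ]
 [-0.0122  0.0411  0.9991  1.3312]
 [ 0.      0.      0.      1.    ]] dict_keys(['pixels', 'range_z', 'camera_matrix', 'cam_to_world'])
```

View pics/scene0.png

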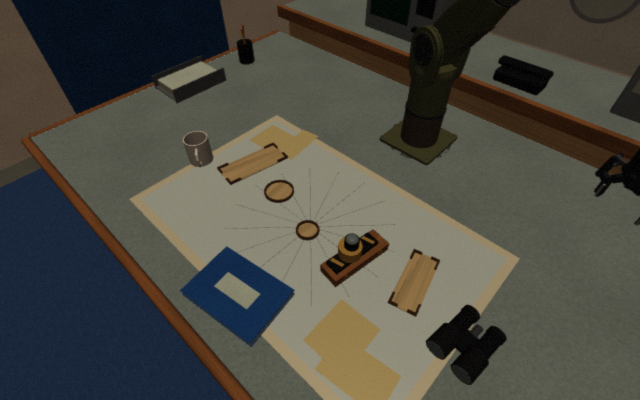

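View pics/top0.png

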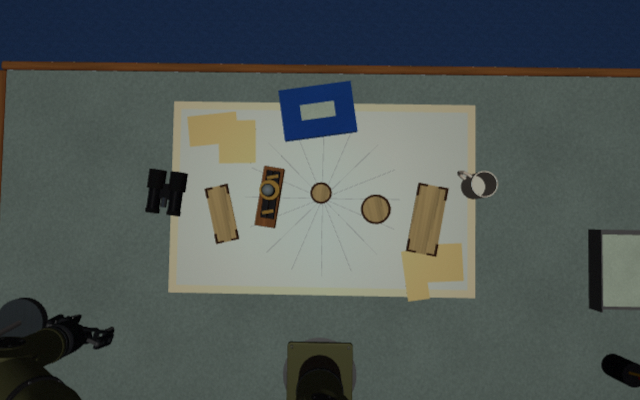

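The scene shows the pile at scene pixel (355,255). In the top view it is at (268,197), the lens rest at (320,193), the weight rest at (376,209), the rule rest at (222,213) and the case rest at (428,219). The mug is at (482,184) and the binoculars at (166,192).

```bash
cat > h.py <<'E'
import numpy as np, cv2
def cloud(c):
    K=c["camera_matrix"];T=c["cam_to_world"];d=c["range_z"]
    v,u=np.mgrid[:d.shape[0],:d.shape[1]]
    P=np.stack([(u-K[0,2])/K[0,0]*d,-(v-K[1,2])/K[1,1]*d,-d],-1)
    return P@T[:3,:3].T+T[:3,3]
def onplane(c,u,v,z):
    K=c["camera_matrix"];T=c["cam_to_world"]
    u=np.asarray(u,float);v=np.asarray(v,float)
    r=np.stack([(u-K[0,2])/K[0,0],-(v-K[1,2])/K[1,1],-np.ones_like(u)],-1)@T[:3,:3].T
    s=(z-T[2,3])/r[...,2]
    return T[:3,3]+r*s[...,None]
def project(c,P):
    K=c["camera_matrix"];T=c["cam_to_world"]
    p=(np.asarray(P)-T[:3,3])@T[:3,:3]
    return np.stack([K[0,0]*p[...,0]/-p[...,2]+K[0,2],K[1,1]*-p[...,1]/-p[...,2]+K[1,2]],-1)
E
python3 - <<'E'
import numpy as np,cv2
from h import *
c=dict(np.load("top0.npz")); P=cloud(c); z=P[...,2]
print("table z",np.median(z[150:280,280:300]),z[150:160,285:300].std())
crop=c["pixels"][150:270,190:460,::-1]
big=cv2.resize(crop,None,fx=2.9,fy=2.9,interpolation=cv2.INTER_CUBIC)
big=np.clip(big*1.5,0,255).astype(np.uint8)
cv2.imwrite("pics/topcrop.png",big)
zz=np.clip((z[150:270,190:460]+0.005)/0.125*255,0,255).astype(np.uint8)
cv2.imwrite("pics/topz.png",cv2.applyColorMap(cv2.resize(zz,None,fx=2.9,fy=2.9,interpolation=0),cv2.COLORMAP_JET))
E
```

```text
table z 0.0014178733020316914 0.10822339679966969
```

View pics/topcrop.png

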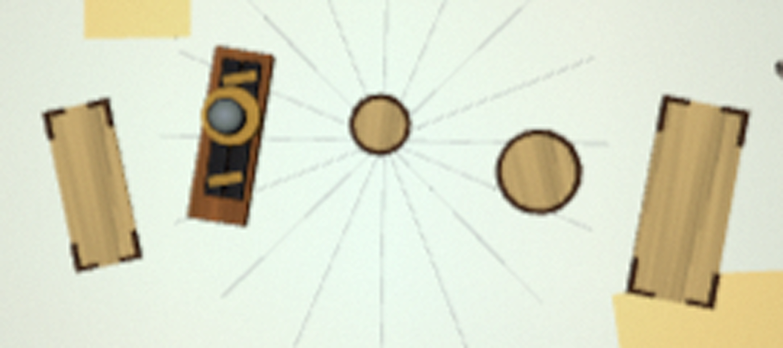

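View pics/topz.png

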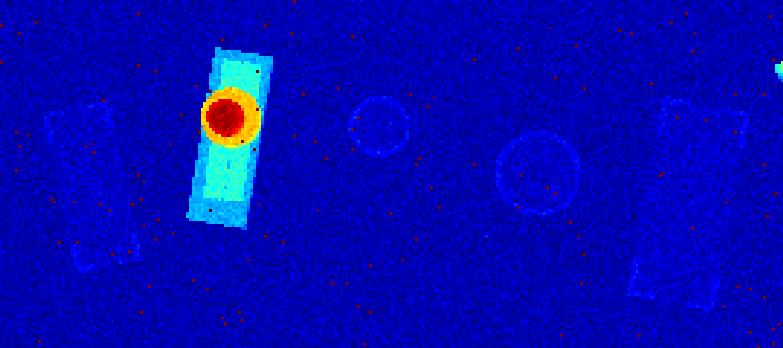

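```bash
cat > seg.py <<'E'
from h import *
def rect(pts):
    (cx,cy),(w,h),a=cv2.minAreaRect((pts*1000).astype(np.float32))
    b=cv2.boxPoints(((cx,cy),(w,h),a)); e=[b[1]-b[0],b[2]-b[1]]
    l=max(e,key=np.linalg.norm); yaw=np.degrees(np.arctan2(l[1],l[0]))
    yaw=(yaw+90)%180-90
    return np.round([cx,cy,max(w,h),min(w,h),yaw],1)
def circ(pts):
    (x,y),r=cv2.minEnclosingCircle((pts*1000).astype(np.float32)); return np.round([x,y,2*r],1)
def rests(c):
    hsv=cv2.cvtColor(c["pixels"],cv2.COLOR_RGB2HSV)
    out={}
    dark=(hsv[...,2]<75)
    for n,(u0,u1,v0,v1) in dict(rule_rest=(200,243,178,249),lens_rest=(304,337,178,210),weight_rest=(355,397,188,230),case_rest=(402,452,177,262)).items():
        m=np.zeros(dark.shape,bool);m[v0:v1,u0:u1]=dark[v0:v1,u0:u1]
        v,u=np.nonzero(m); p=onplane(c,u,v,0.009)[:,:2]
        out[n]=(rect(p) if n in("rule_rest","case_rest") else np.r_[circ(p),np.round(p.mean(0)*1000,1)], len(u))
    return out
if __name__=="__main__":
    c=dict(np.load("top0.npz"));
    for k,v in rests(c).items(): print(k,v)
    P=cloud(c);z=P[...,2]
    R=np.zeros(z.shape,bool);R[160:235,250:292]=1
    from scipy import ndimage as nd
    def layer(lo,hi,zp):
        m=R&(z>lo)&(z<hi); l,n=nd.label(m); s=nd.sum(m,l,range(1,n+1)); m=l==1+np.argmax(s)
        v,u=np.nonzero(m); return onplane(c,u,v,zp)[:,:2],np.median(z[m])
    p,zz=layer(.016,.2,.032);print("all",rect(p),zz)
    p,zz=layer(.038,.2,.046);print("rule+",rect(p),zz)
    p,zz=layer(.063,.2,.08);print("weight",circ(p),p.mean(0),zz)
    p,zz=layer(.093,.2,.106);print("lens",circ(p),p.mean(0),zz)
E
python3 seg.py
```

```text
rule_rest (array([504.8, 321.6, 179.3,  73.6,  13.4]), 107)
lens_rest (array([576.7,   4.6,  66.1, 576.6,   4.8]), 81)
weight_rest (array([ 527.5, -171. ,   92.5,  525.8, -173.7]), 131)
case_rest (array([ 496.8, -334.7,  218.7,   95.9,  -10. ]), 138)
all [558.7 169.4 189.5  68.6  -8.3] 0.04478601273484084
rule+ [566.6 165.9 150.1  62.5   1.1] 0.05062931954554184
weight [576.2 162.   63.6] [0.57644053 0.16208988] 0.08288135156325893
lens [574.4 163.9  39. ] [0.57449645 0.16411375] 0.11184277105887752
```

Depth and colour segmentation agree with the given sizes. I'll move to a hover over the pile and look with the wrist camera.

Emit:
send_rows(commands=[[[-0.015,-0.009,0,0,0,0],[-0.04,-0.023,0,0,0,-1],[-0.07,-0.04,0.003,0,0,-2],[-0.1,-0.057,0.005,0,0,-3],[-0.13,-0.075,0.01,0,0,-4],[-0.16,-0.092,0.01,0,0,-5],[-0.19,-0.109,0.015,0,0,-6],[-0.22,-0.126,0.015,0,0,-7],[-0.25,-0.144,0.02,0,0,-8],[-0.28,-0.161,0.02,0,0,-9],[-0.31,-0.178,0.025,0,0,-10],[-0.34,-0.195,0.03,0,0,-10.8],[-0.37,-0.213,0.035,0,0,-10.8],[-0.4,-0.23,0.04,0,0,-10.8],[-0.43,-0.247,0.04,0,0,-10.8],[-0.455,-0.262,0.04,0,0,-10.8],[-0.475,-0.273,0.04,0,0,-10.8],[-0.485,-0.279,0.04,0,0,-10.8],[-0.489,-0.281,0.04,0,0,-10.8],[-0.489,-0.281,0.04,0,0,-10.8]]], grip=0)

```text
time: 1.77
ee_pos: [0.5746, 0.1646, 0.202]
ee_rot: [[-0.989, 0.146, -0.001], [0.146, 0.989, 0.0], [0.001, 0.0, -1.0]]
ft_force: [-0.7, 0.5, 0.2]
width: 0.0856
```

```bash
cat > wr.py <<'E'
from h import *
from workcell import monitor, capture
import sys
# wrist fisheye -> perspective-free reprojection: orthographic world-plane picture at height zp
def wrist():
    o=monitor.get_obs(); c=capture("wrist")
    R=np.array(o["ee_rot"]);p=np.array(o["ee_pos"])
    T=np.eye(4);T[:3,:3]=R;T[:3,3]=p
    c["c2w"]=T@c["mount"]; c["obs"]=o; return c
def proj(c,P):
    K=c["camera_matrix"];T=c["c2w"]
    q=(P-T[:3,3])@T[:3,:3]; x,y,z=q[...,0],-q[...,1],-q[...,2]
    r=np.hypot(x,y)+1e-12; th=np.arctan2(r,z)
    return K[0,0]*th*x/r+K[0,2], K[1,1]*th*y/r+K[1,2]
def ortho(c,cx,cy,zp,half=0.13,res=0.0005):
    n=int(2*half/res); i,j=np.mgrid[:n,:n]
    X=cx+half-i*res; Y=cy+half-j*res   # up=+x, right=-y
    u,v=proj(c,np.stack([X,Y,np.full_like(X,zp)],-1))
    return cv2.remap(c["pixels"],u.astype(np.float32),v.astype(np.float32),cv2.INTER_LINEAR)
def wcloud(c):
    K=c["camera_matrix"];d=c["range_z"]; v,u=np.mgrid[:d.shape[0],:d.shape[1]]
    a=(u-K[0,2])/K[0,0];b=(v-K[1,2])/K[1,1];r=np.hypot(a,b)+1e-12
    t=np.tan(np.minimum(r,1.5)); P=np.stack([a/r*t*d,-b/r*t*d,-d],-1)
    P[r>1.45]=np.nan; P[d<=0]=np.nan
    return P@c["c2w"][:3,:3].T+c["c2w"][:3,3]
def brief():
    o=monitor.get_obs(); R=np.array(o["ee_rot"])
    print("t",round(o["time"],2),"p",np.round(o["ee_pos"],4),"tooly ang",round(np.degrees(np.arctan2(R[1,1],R[0,1])),2),"z",R[:,2].round(3),"F",np.round(o["ft_force"],2),"w",round(o["width"],4),"q",np.round(o["joint_pos"],2))
E
python3 - <<'E'
from wr import *
brief(); c=wrist(); print(c["mount"].round(4),c["camera_matrix"])
cv2.imwrite("pics/w1.png",c["pixels"][:,:,::-1])
np.savez("w1.npz",**{k:v for k,v in c.items() if k!="obs"})
E
```

```text
t 1.77 p [0.5746 0.1646 0.202 ] tooly ang 81.63 z [-0.001  0.    -1.   ] F [-0.68  0.49  0.23] w 0.0856 q [-0.18  0.71 -0.31  1.69  0.29  0.79  0.8 ]
[[ 4.000e-04  9.571e-01  2.896e-01  7.300e-02]
 [ 1.000e+00 -4.000e-04 -3.000e-04 -1.000e-04]
 [-1.000e-04  2.896e-01 -9.571e-01 -1.323e-01]
 [ 0.000e+00  0.000e+00  0.000e+00  1.000e+00]] [[309.70691629   0.         320.53475179]
 [  0.         309.70691629 195.75063338]
 [  0.           0.           1.        ]]
```

View pics/w1.png

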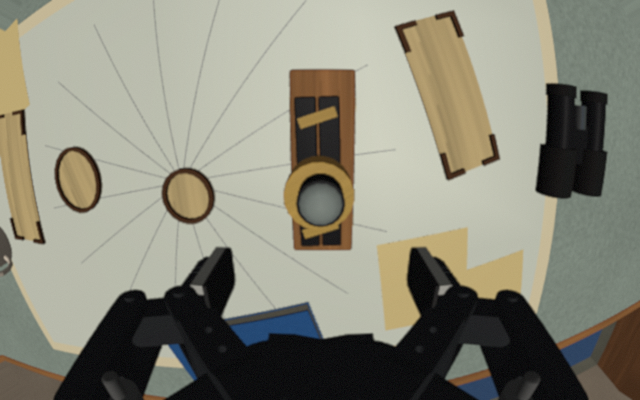

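The wrist image shows the lens at (322,198) centred between the pads, the weight around it, the rule and case upright, and the open fingertips at (225,255) and (415,255). Next I'll measure the layers and fingertips from its depth.

```bash
cat > lay.py <<'E'
from wr import *
from seg import rect,circ
from scipy import ndimage as nd
def layers(c,cx=.565,cy=.165,bands=None,rad=.13):
    P=wcloud(c); z=P[...,2]; near=(np.hypot(P[...,0]-cx,P[...,1]-cy)<rad)
    tip=(np.array(c["c2w"]))
    out={}
    for n,(lo,hi) in bands.items():
        m=near&(z>lo)&(z<hi); l,k=nd.label(m); s=nd.sum(m,l,range(1,k+1)); m=l==1+np.argmax(s)
        out[n]=P[m]
    return out
E
python3 - <<'E'
from lay import *
c=dict(np.load("w1.npz"))
L=layers(c,bands=dict(lens=(.1,.125),weight=(.074,.09),rule=(.042,.055),case=(.025,.038)))
for n,p in L.items(): print(n,len(p),"z",np.median(p[:,2]).round(4),"rect",rect(p[:,:2]),"circ",circ(p[:,:2]))
# tip in tool frame
P=wcloud(c); 
T=c["c2w"]@np.linalg.inv(c["mount"])
Q=(P-T[:3,3])@T[:3,:3]
m=(np.abs(Q[...,0])<.02)&(np.abs(Q[...,1])<.07)&(Q[...,2]<.03)&(Q[...,2]>-.06)&(np.abs(Q[...,1])>.03)
q=Q[m]; 
for s in(-1,1):
    w=q[q[:,1]*s>0]; print(s,len(w),np.percentile(w,[1,50,99],axis=0).round(4))
# edge lines table z
print(np.nanmedian(P[...,2][100:150,230:270]))
# rule long edges via ortho
o=ortho(c,.565,.165,.046); cv2.imwrite("pics/orth46.png",o[:,:,::-1])
E
```

```text
lens 1851 z 0.1129 rect [576.7 164.3  38.3  36.6  -9.4] circ [576.8 164.   39.1]
weight 1889 z 0.0806 rect [578.7 162.2  61.5  61.3 -38.2] circ [579.  162.2  62.5]
rule 2691 z 0.0466 rect [524.7 168.7  63.9  41.7  -7.1] circ [525.  168.4  74.4]
case 3376 z 0.0325 rect [524.9 173.4 116.8  64.9  -8.4] circ [525.1 174.6 131.6]
-1 5318 [[-0.0115 -0.0689 -0.0598]
 [ 0.0063 -0.0498 -0.0502]
 [ 0.0129 -0.0398 -0.0058]]
1 5302 [[-0.0113  0.0398 -0.0598]
 [ 0.0063  0.0496 -0.0503]
 [ 0.0129  0.069  -0.0054]]
0.0012850052220305108
```

View pics/orth46.png

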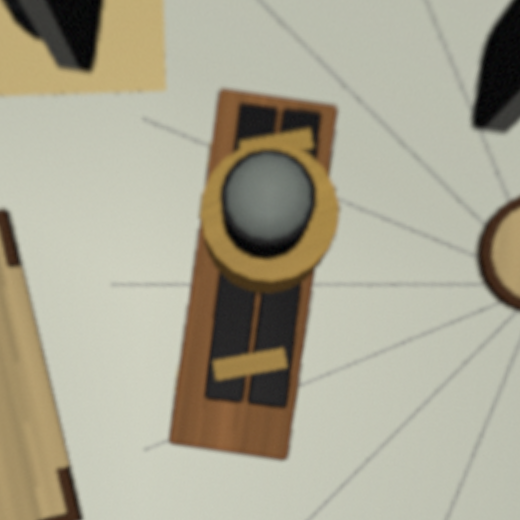

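Emit:
send_rows(commands=[[[0,0,0.008,0,0,0],[-0.001,0,0.025,0,0,0],[-0.001,0,0.045,0,0,0],[-0.001,0,0.065,0,0,0],[-0.001,0,0.085,0,0,0],[-0.001,0,0.097,0,0,0],[-0.001,0,0.104,0,0,0],[-0.001,0,0.106,0,0,0],[-0.001,0,0.106,0,0,0],[-0.001,0,0.106,0,0,0]]])

```text
time: 2.65
ee_pos: [0.5762, 0.1653, 0.0971]
ee_rot: [[-0.99, 0.144, 0.001], [0.144, 0.99, 0.001], [-0.001, 0.001, -1.0]]
ft_force: [0.3, -0.1, 0.4]
width: 0.0852
```

Emit:
send_rows(commands=[[[0,0,0,0,0,0],[0,0,0,0,0,0],[0,0,0,0,0,0],[0,0,0,0,0,0],[0,0,0,0,0,0],[0,0,0,0,0,0],[0,0,0,0,0,0],[0,0,0,0,0,0],[0,0,0,0,0,0],[0,0,0,0,0,0]]], grip=1)

```text
time: 3.48
ee_pos: [0.5761, 0.1648, 0.0971]
ee_rot: [[-0.989, 0.145, 0.001], [0.145, 0.989, 0.0], [-0.001, 0.0, -1.0]]
ft_force: [-0.6, -0.4, 5.3]
width: 0.0358
```

```bash
cat > tip.py <<'E'
from wr import *
import sys
brief(); c=wrist(); cv2.imwrite("pics/"+sys.argv[1]+".png",c["pixels"][:,:,::-1])
np.savez(sys.argv[1]+".npz",**{k:v for k,v in c.items() if k!="obs"})
P=wcloud(c);T=c["c2w"]@np.linalg.inv(c["mount"]);Q=(P-T[:3,3])@T[:3,:3]
w=c["obs"]["width"]/2
for s in(-1,1):
    m=(np.abs(Q[...,0])<.012)&(s*Q[...,1]>w+.001)&(s*Q[...,1]<w+.013)&(Q[...,2]<.03)&(Q[...,2]>-.04)
    print(s,m.sum(),"tip z tool",np.sort(Q[m][:,2])[-8:].round(4))
E
python3 tip.py w2
```

```text
t 3.48 p [0.5761 0.1648 0.0971] tooly ang 81.67 z [ 0.001  0.    -1.   ] F [-0.6  -0.43  5.35] w 0.0358 q [-0.21  0.86 -0.25  1.76  0.36  0.57  0.74]
-1 1555 tip z tool [0.0183 0.0184 0.0189 0.0193 0.0206 0.0244 0.027  0.0298]
1 1382 tip z tool [0.0178 0.0179 0.0179 0.0179 0.0182 0.0183 0.0185 0.0187]
```

View pics/w2.png

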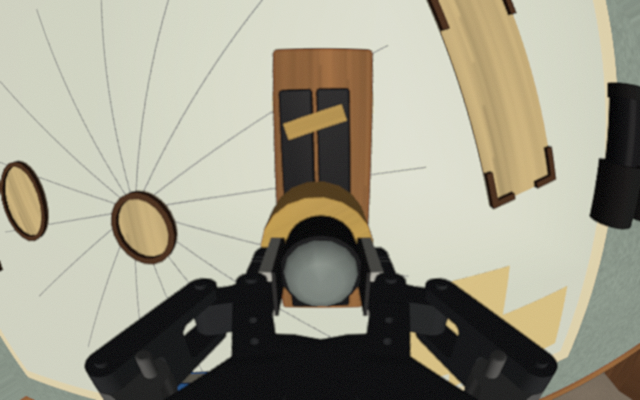

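The pads closed on the collar and read 35.8 mm. The 5 N upward force fits the pads pressing the lens down as they swing forward. I'll lift slowly.

Emit:
send_rows(commands=[[[0,0,-0.001,0,0,0],[0,0,-0.003,0,0,0],[0,0,-0.006,0,0,0],[0,0,-0.01,0,0,0],[0,0,-0.016,0,0,0],[0,0,-0.024,0,0,0],[0,0,-0.034,0,0,0],[0,0,-0.045,0,0,0],[0,0,-0.055,0,0,0],[0,0,-0.06,0,0,0],[0,0,-0.06,0,0,0],[0,0,-0.06,0,0,0]]])

```text
time: 4.53
ee_pos: [0.5758, 0.1647, 0.1567]
ee_rot: [[-0.989, 0.145, 0.001], [0.145, 0.989, 0.0], [-0.001, 0.0, -1.0]]
ft_force: [0.3, -1.1, -1.3]
width: 0.0361
```

```bash
python3 tip.py w3; python3 - <<'E'
from h import *
from workcell import capture
c=capture("scene"); im=c["pixels"]
cv2.imwrite("pics/s3.png",np.clip(cv2.resize(im[190:290,300:420,::-1],None,fx=6,fy=6,interpolation=cv2.INTER_CUBIC)*1.8,0,255))
E
```

```text
t 4.53 p [0.5758 0.1647 0.1567] tooly ang 81.67 z [ 0.001  0.    -1.   ] F [ 0.26 -1.08 -1.33] w 0.0361 q [-0.19  0.77 -0.29  1.72  0.32  0.69  0.78]
-1 1224 tip z tool [0.005  0.005  0.0051 0.0052 0.0053 0.0055 0.0056 0.0057]
1 1209 tip z tool [0.0052 0.0053 0.0054 0.0054 0.0056 0.0056 0.0061 0.0063][ WARN:0@1.136] global loadsave.cpp:1063 imwrite_ Unsupported depth image for selected encoder is fallbacked to CV_8U.
```

View pics/s3.png

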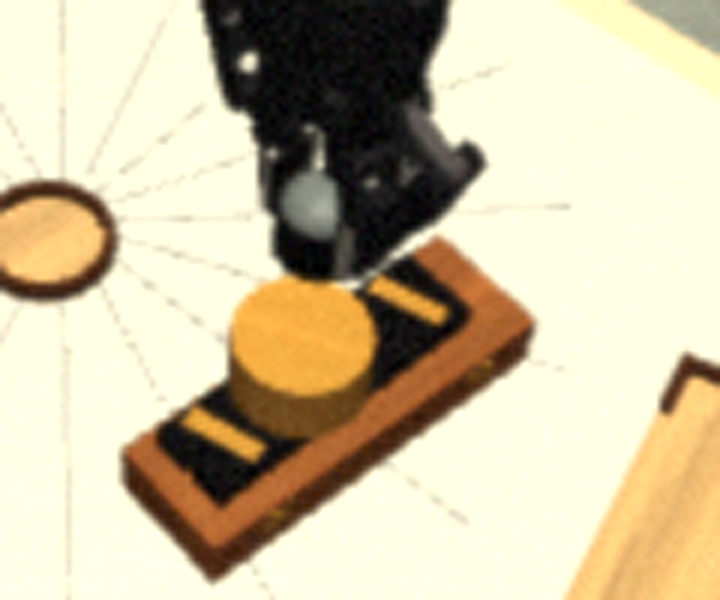

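View pics/w3.png

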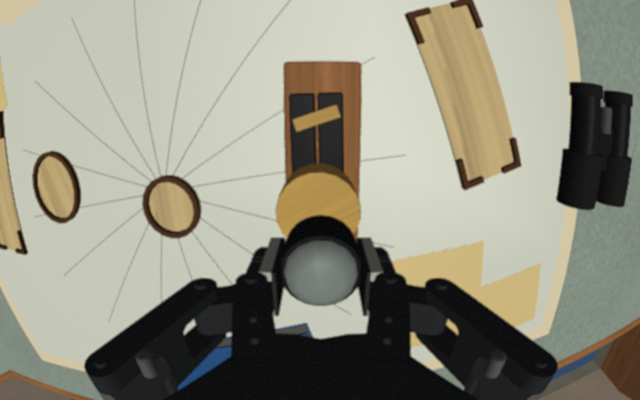

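Lens is held at wrist (320,270) and the pile is undisturbed. I'll measure the rests from the wrist pictures to cross-check.

```bash
cat > rw.py <<'E'
from wr import *
from seg import rect,circ
def restw(c,cx,cy,half,tray,thr=75,ex=None):
    o=ortho(c,cx,cy,.009,half,.0005)
    v=o.max(-1); m=(v<thr)
    if ex is not None: m&=ex
    i,j=np.nonzero(m); X=np.stack([cx+half-i*.0005,cy+half-j*.0005],-1)
    return (rect(X) if tray else circ(X)),len(i),o
E
python3 - <<'E'
from rw import *
for f in("w1","w3"):
    c=dict(np.load(f+".npz"))
    for n,cx,cy,h,t in(("lens",.577,.005,.042,0),("weight",.527,-.171,.055,0),("rule",.505,.322,.11,1)):
        r,k,o=restw(c,cx,cy,h,t); print(f,n,r,k); cv2.imwrite(f"pics/{f}{n}.png",o[:,:,::-1])
E
```

```text
w1 lens [576.6   6.4  68.3] 3682
w1 weight [ 528.  -167.4   96.2] 6409
w1 rule [492.7 319.  208.6  83.6   9.9] 4042
w3 lens [576.8   7.   68.4] 3700
w3 weight [ 528.2 -166.8   96.9] 6581
w3 rule [498.  322.2 219.5 205.  -90. ] 16486
```

Emit:
send_rows(commands=[[[0,-0.003,0,0,0,0],[-0.001,-0.01,0,0,0,0],[-0.003,-0.023,0,0,0,0],[-0.006,-0.039,0,0,0,0],[-0.009,-0.057,0,0,0,0],[-0.012,-0.077,0,0,0,0],[-0.015,-0.097,0,0,0,0],[-0.018,-0.117,0,0,0,0],[-0.021,-0.135,0,0,0,0],[-0.023,-0.148,0,0,0,0],[-0.0238,-0.155,0,0,0,0],[-0.0238,-0.157,0,0,0,0],[-0.0238,-0.157,0,0,0,0],[-0.0238,-0.157,0.006,0,0,0],[-0.0238,-0.157,0.02,0,0,0],[-0.0238,-0.157,0.038,0,0,0],[-0.0238,-0.157,0.056,0,0,0],[-0.0238,-0.157,0.07,0,0,0],[-0.0238,-0.157,0.078,0,0,0],[-0.0238,-0.157,0.08,0,0,0]]])

```text
time: 6.3
ee_pos: [0.5755, 0.0074, 0.0746]
ee_rot: [[-0.99, 0.143, -0.003], [0.143, 0.99, 0.001], [0.003, 0.0, -1.0]]
ft_force: [0.7, 0.1, -0.5]
width: 0.0361
```

```bash
python3 tip.py w4; python3 - <<'E'
from rw import *
c=dict(np.load("w4.npz"))
for t in (1,):
    r,k,o=restw(c,.577,.006,.08,0); cv2.imwrite("pics/w4o.png",o[:,:,::-1])
E
```

```text
t 6.3 p [0.5755 0.0074 0.0746] tooly ang 81.8 z [-0.003  0.001 -1.   ] F [ 0.71  0.14 -0.54] w 0.0361 q [ 0.05  0.88 -0.25  1.83  0.42  0.49  0.94]
-1 1232 tip z tool [0.0053 0.0053 0.0054 0.0054 0.0055 0.0055 0.0059 0.0061]
1 1213 tip z tool [0.0052 0.0053 0.0053 0.0056 0.0057 0.0058 0.0061 0.0062]
```

View pics/w4.png

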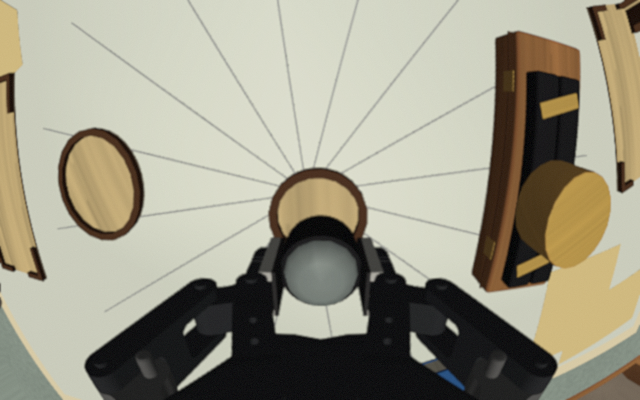

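View pics/w4o.png

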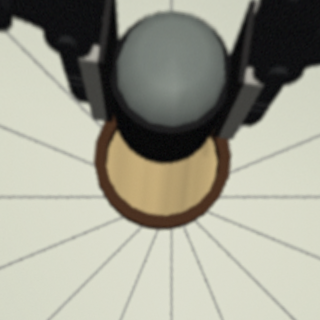

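Emit:
send_rows(commands=[[[-0.001,-0.001,0.004,0,0,0],[-0.0018,-0.0022,0.012,0,0,0],[-0.0018,-0.0022,0.022,0,0,0],[-0.0018,-0.0022,0.032,0,0,0],[-0.0018,-0.0022,0.04,0,0,0],[-0.0018,-0.0022,0.045,0,0,0],[-0.0018,-0.0022,0.048,0,0,0],[-0.0018,-0.0022,0.05,0,0,0],[-0.0018,-0.0022,0.0515,0,0,0],[-0.0018,-0.0022,0.0525,0,0,0],[-0.0018,-0.0022,0.0525,0,0,0],[-0.0018,-0.0022,0.0525,0,0,0]]])

```text
time: 7.35
ee_pos: [0.5782, 0.0035, 0.024]
ee_rot: [[-0.989, 0.145, 0.0], [0.145, 0.989, 0.0], [-0.0, 0.0, -1.0]]
ft_force: [-0.0, 0.5, -1.4]
width: 0.0355
```

Emit:
send_rows(commands=[[[0,0.001,0.001,0,0,0],[0,0.001,0.0015,0,0,0],[0,0.001,0.002,0,0,0],[0,0.001,0.0025,0,0,0],[0,0.001,0.003,0,0,0],[0,0.001,0.003,0,0,0]]])

```text
time: 7.85
ee_pos: [0.578, 0.0044, 0.0207]
ee_rot: [[-0.989, 0.145, -0.0], [0.145, 0.989, 0.0], [0.0, -0.0, -1.0]]
ft_force: [-0.3, -0.1, -1.3]
width: 0.036
```

```bash
python3 tip.py w5
```

```text
t 7.85 p [0.578  0.0044 0.0207] tooly ang 81.68 z [-0.  0. -1.] F [-0.29 -0.07 -1.32] w 0.036 q [ 0.03  0.97 -0.2   1.84  0.45  0.38  0.92]
-1 1555 tip z tool [0.0181 0.0181 0.0181 0.0181 0.0182 0.0183 0.0184 0.0185]
1 1542 tip z tool [0.018  0.018  0.0183 0.0184 0.0184 0.0185 0.0185 0.0188]
```

View pics/w5.png

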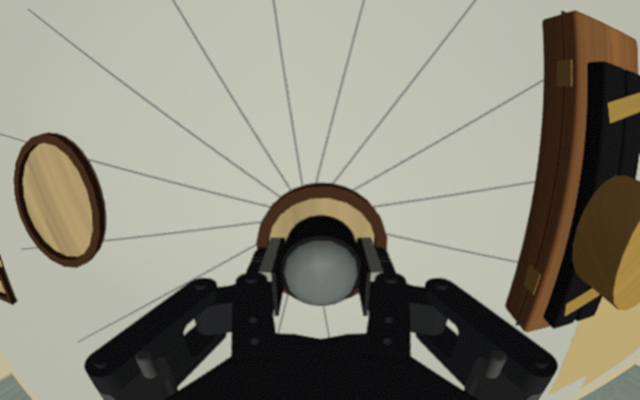

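Emit:
send_rows(commands=[[[0,0,0.0005,0,0,0],[0,0,0.001,0,0,0],[0,0,0.0015,0,0,0],[0,0,0.0015,0,0,0]]])

```text
time: 8.23
ee_pos: [0.5782, 0.0045, 0.0201]
ee_rot: [[-0.989, 0.145, 0.0], [0.145, 0.989, -0.0], [-0.0, -0.0, -1.0]]
ft_force: [-1.8, -0.6, 6.5]
width: 0.0359
```

Contact is felt (6.5 N up). Releasing, then rising.

Emit:
send_rows(commands=[[[0,0,0,0,0,0],[0,0,0,0,0,0],[0,0,0,0,0,0],[0,0,0,0,0,0],[0,0,0,0,0,0],[0,0,0,0,0,0],[0,0,0,0,0,0],[0,0,-0.01,0,0,0],[0,0,-0.03,0,0,0],[0,0,-0.06,0,0,0],[0,0,-0.09,0,0,0],[0,0,-0.12,0,0,0],[0,0,-0.145,0,0,0],[0,0,-0.16,0,0,0],[0,0,-0.165,0,0,0],[0,0,-0.165,0,0,0]]], grip=0)

```text
time: 9.57
ee_pos: [0.5789, 0.0044, 0.186]
ee_rot: [[-0.989, 0.145, 0.003], [0.145, 0.989, 0.0], [-0.003, 0.001, -1.0]]
ft_force: [0.4, 0.8, -0.3]
width: 0.0854
```

```bash
python3 tip.py w6; python3 - <<'E'
from rw import *
from lay import layers
c=dict(np.load("w6.npz"))
for zp in(.009,):
    o=ortho(c,.577,.005,zp,.06); cv2.imwrite("pics/w6o.png",o[:,:,::-1])
L=layers(c,.577,.005,dict(l=(.026,.05)),.05)["l"]; print("lens",circ(L[:,:2]),L[:,2].max(),np.median(L[:,2]))
print(restw(c,.577,.005,.042,0)[:2])
for n,p in layers(c,bands=dict(weight=(.074,.09),rule=(.042,.055),case=(.025,.038))).items(): print(n,len(p),np.median(p[:,2]).round(4),rect(p[:,:2]),circ(p[:,:2]))
E
```

```text
t 9.57 p [0.5789 0.0044 0.186 ] tooly ang 81.66 z [ 0.003  0.    -1.   ] F [ 0.35  0.82 -0.31] w 0.0854 q [ 0.11  0.71 -0.34  1.76  0.34  0.72  1.02]
-1 714 tip z tool [-0.0077 -0.0075 -0.0075 -0.0075 -0.0074 -0.0073 -0.0072 -0.0069]
1 704 tip z tool [-0.0079 -0.0077 -0.0076 -0.0076 -0.0075 -0.0072 -0.0072 -0.0066]
lens [578.8   4.5  39. ] 0.04055843504855722 0.03591050455999156
(array([577.4,   5.3,  66. ]), 4244)
weight 3133 0.0806 [579.1 161.4  62.   61.1  34.6] [579.4 161.8  63. ]
rule 3390 0.0467 [566.8 158.5 150.4  52.7  -7.4] [567.7 163.4 153.9]
case 3680 0.0324 [560.3 167.5 189.6  65.2  -8.4] [560.2 167.3 198.8]
```

View pics/w6.png

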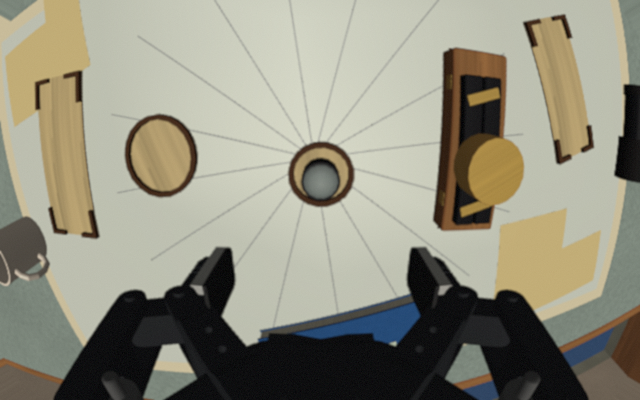

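Lens is at wrist (320,180), within 2 mm of its ring centre, and the pile has not moved. Next, the weight.

Emit:
send_rows(commands=[[[0.002,0.012,0,0,0,0],[0.006,0.037,0,0,0,0],[0.011,0.07,0,0,0,0],[0.016,0.105,0,0,0,0],[0.021,0.135,0,0,0,0],[0.0235,0.152,0,0,0,0],[0.0238,0.1557,0,0,0,0],[0.0238,0.1557,0.01,0,0,0],[0.0238,0.1557,0.03,0,0,0],[0.0238,0.1557,0.055,0,0,0],[0.0238,0.1557,0.075,0,0,0],[0.0238,0.1557,0.085,0,0,0],[0.0238,0.1557,0.085,0,0,0],[0.0238,0.1557,0.085,0,0,0]]])

```text
time: 10.78
ee_pos: [0.5768, 0.1607, 0.0986]
ee_rot: [[-0.989, 0.146, -0.001], [0.146, 0.989, -0.001], [0.001, -0.001, -1.0]]
ft_force: [0.3, -0.3, 0.9]
width: 0.0855
```

```bash
python3 tip.py w7
```

```text
t 10.78 p [0.5768 0.1607 0.0986] tooly ang 81.6 z [-0.001 -0.001 -1.   ] F [ 0.29 -0.34  0.87] w 0.0855 q [-0.2   0.86 -0.26  1.75  0.37  0.58  0.74]
-1 708 tip z tool [-0.0078 -0.0078 -0.0077 -0.0077 -0.0074 -0.0071 -0.007  -0.0065]
1 700 tip z tool [-0.0078 -0.0077 -0.0077 -0.0076 -0.0072 -0.0072 -0.0065 -0.0064]
```

View pics/w7.png

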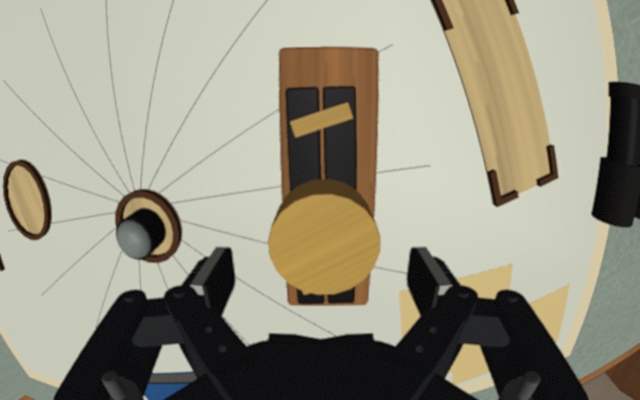

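The weight is at (325,240), about 1.5 mm to the right of the gripper's mid-line. Correcting that and descending.

Emit:
send_rows(commands=[[[0,0.001,0.005,0,0,0],[0,0.0015,0.015,0,0,0],[0,0.0015,0.026,0,0,0],[0,0.0015,0.035,0,0,0],[0,0.0015,0.04,0,0,0],[0,0.0015,0.041,0,0,0],[0,0.0015,0.041,0,0,0],[0,0.0015,0.041,0,0,0]]])

```text
time: 11.5
ee_pos: [0.5774, 0.1636, 0.0583]
ee_rot: [[-0.989, 0.145, 0.0], [0.145, 0.989, 0.0], [-0.0, 0.0, -1.0]]
ft_force: [0.3, 0.1, -0.6]
width: 0.0855
```

Emit:
send_rows(commands=[[[0,0,0,0,0,0],[0,0,0,0,0,0],[0,0,0,0,0,0],[0,0,0,0,0,0],[0,0,0,0,0,0],[0,0,0,0,0,0],[0,0,0,0,0,0],[0,0,0,0,0,0]]], grip=1)

```text
time: 12.17
ee_pos: [0.5776, 0.1629, 0.0593]
ee_rot: [[-0.989, 0.145, 0.001], [0.145, 0.989, -0.001], [-0.001, -0.0, -1.0]]
ft_force: [-0.6, -1.4, 4.8]
width: 0.0606
```

```bash
python3 tip.py w8
```

```text
t 12.17 p [0.5776 0.1629 0.0593] tooly ang 81.64 z [ 0.001 -0.001 -1.   ] F [-0.58 -1.39  4.76] w 0.0606 q [-0.22  0.92 -0.23  1.76  0.39  0.5   0.72]
-1 953 tip z tool [0.0012 0.0012 0.0013 0.0014 0.0015 0.0015 0.0017 0.002 ]
1 1040 tip z tool [0.0285 0.0286 0.0286 0.0286 0.0288 0.0296 0.0298 0.0299]
```

View pics/w8.png

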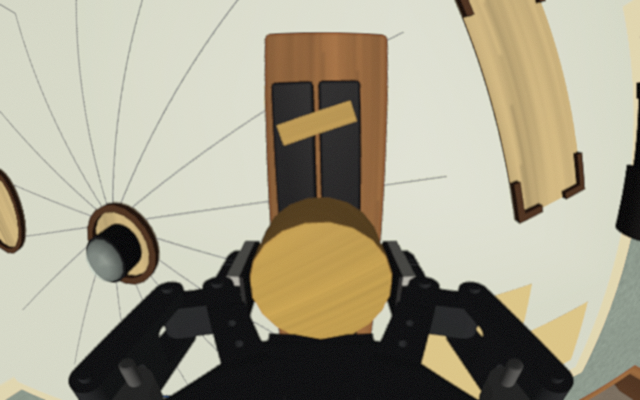

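Emit:
send_rows(commands=[[[0,0,-0.001,0,0,0],[0,0,-0.003,0,0,0],[0,0,-0.006,0,0,0],[0,0,-0.01,0,0,0],[0,0,-0.016,0,0,0],[0,0,-0.025,0,0,0],[0,0,-0.037,0,0,0],[0,0,-0.052,0,0,0],[0,0,-0.067,0,0,0],[0,0,-0.082,0,0,0],[0,0,-0.094,0,0,0],[0,0,-0.1,0,0,0],[0,0,-0.1,0,0,0],[0,0,-0.1,0,0,0]]])

```text
time: 13.38
ee_pos: [0.5772, 0.1633, 0.1584]
ee_rot: [[-0.989, 0.145, 0.0], [0.145, 0.989, 0.0], [-0.0, 0.0, -1.0]]
ft_force: [-0.2, -0.2, -8.8]
width: 0.0603
```

```bash
python3 tip.py w9
```

```text
t 13.38 p [0.5772 0.1633 0.1584] tooly ang 81.68 z [ 0.  0. -1.] F [-0.15 -0.16 -8.85] w 0.0603 q [-0.18  0.77 -0.3   1.72  0.33  0.7   0.77]
-1 962 tip z tool [0.0015 0.0016 0.0016 0.0017 0.0017 0.0018 0.0019 0.0025]
1 948 tip z tool [0.0011 0.0011 0.0014 0.0014 0.0016 0.0017 0.0018 0.002 ]
```

View pics/w9.png

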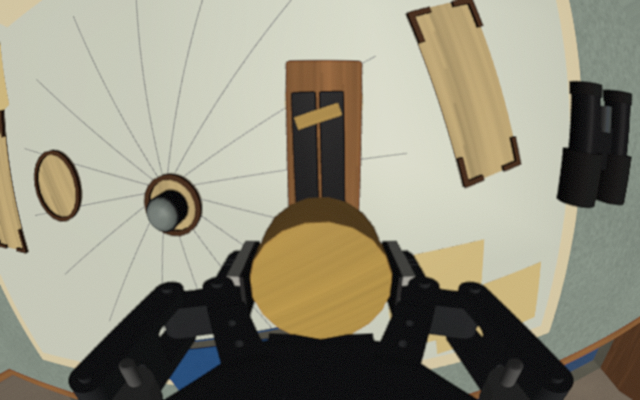

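The weight is in hand at (320,280). Moving across to the large ring.

Emit:
send_rows(commands=[[[0,-0.003,0,0,0,0],[0,-0.01,0,0,0,0],[0,-0.022,0,0,0,0],[0,-0.039,0,0,0,0],[0,-0.059,0,0,0,0],[0,-0.082,0,0,0,0],[0,-0.107,0,0,0,0],[0,-0.132,0,0,0,0],[0,-0.157,0,0,0,0],[0,-0.182,0,0,0,0],[0,-0.207,0,0,0,0],[0,-0.232,0,0,0,0],[0,-0.256,0,0,0,0],[0,-0.279,0,0,0,0],[0,-0.299,0,0,0,0],[0,-0.315,0,0,0,0],[0,-0.327,0,0,0,0],[0.001,-0.334,0,0,0,0],[0.001,-0.336,0,0,0,0],[0.001,-0.336,0,0,0,0]]])

```text
time: 15.1
ee_pos: [0.5274, -0.169, 0.1582]
ee_rot: [[-0.989, 0.145, -0.0], [0.145, 0.989, 0.0], [0.0, 0.0, -1.0]]
ft_force: [0.1, -0.3, -8.0]
width: 0.0602
```

Emit:
send_rows(commands=[[[0,0,0.003,0,0,0],[0,0,0.01,0,0,0],[0,0,0.022,0,0,0],[0,0,0.037,0,0,0],[0,0,0.052,0,0,0],[0,0,0.067,0,0,0],[0,0,0.08,0,0,0],[0,0,0.088,0,0,0],[0,0,0.09,0,0,0],[0,0,0.09,0,0,0],[0,0,0.09,0,0,0]]])

```text
time: 16.02
ee_pos: [0.5283, -0.1685, 0.0686]
ee_rot: [[-0.99, 0.144, 0.001], [0.144, 0.99, 0.0], [-0.001, 0.0, -1.0]]
ft_force: [1.0, -0.7, -7.1]
width: 0.0605
```

```bash
python3 tip.py w10; python3 - <<'E'
from rw import *
c=dict(np.load("w10.npz"))
cv2.imwrite("pics/w10o.png",ortho(c,.527,-.17,.009,.1)[:,:,::-1])
E
```

```text
t 16.02 p [ 0.5283 -0.1685  0.0686] tooly ang 81.71 z [ 0.001  0.    -1.   ] F [ 1.   -0.7  -7.15] w 0.0605 q [ 0.38  0.87 -0.26  1.9   0.5   0.43  1.18]
-1 949 tip z tool [0.0011 0.0013 0.0013 0.0014 0.0015 0.0018 0.002  0.002 ]
1 942 tip z tool [0.001  0.001  0.0011 0.0014 0.0016 0.0018 0.0019 0.002 ]
```

View pics/w10o.png

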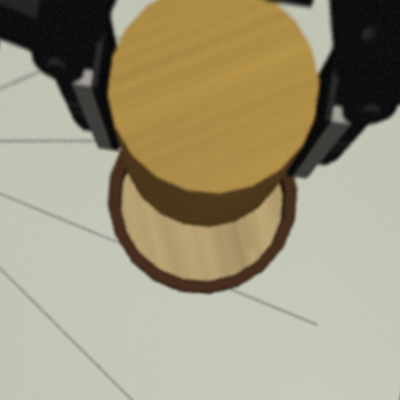

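Ring edges at ortho columns 109 and 297 and row 293 put the centre at (0.5275, -0.171). Shifting 2.5 mm and lowering.

Emit:
send_rows(commands=[[[0,-0.001,0.004,0,0,0],[0,-0.0025,0.012,0,0,0],[0,-0.0025,0.021,0,0,0],[0,-0.0025,0.03,0,0,0],[0,-0.0025,0.037,0,0,0],[0,-0.0025,0.042,0,0,0],[0,-0.0025,0.045,0,0,0],[0,-0.0025,0.047,0,0,0],[0,-0.0025,0.048,0,0,0],[0,-0.0025,0.049,0,0,0],[0,-0.0025,0.049,0,0,0]]])

```text
time: 16.98
ee_pos: [0.5275, -0.1713, 0.0194]
ee_rot: [[-0.989, 0.145, 0.0], [0.145, 0.989, 0.0], [-0.0, 0.0, -1.0]]
ft_force: [0.4, 0.7, -7.0]
width: 0.0599
```

Emit:
send_rows(commands=[[[0,0,0.0007,0,0,0],[0,0,0.0014,0,0,0],[0,0,0.002,0,0,0],[0,0,0.002,0,0,0]]])

```text
time: 17.32
ee_pos: [0.5273, -0.1714, 0.0173]
ee_rot: [[-0.989, 0.145, 0.0], [0.145, 0.989, 0.0], [-0.0, 0.0, -1.0]]
ft_force: [0.4, 0.3, -7.4]
width: 0.06
```

Emit:
send_rows(commands=[[[0,0,0.0005,0,0,0],[0,0,0.001,0,0,0],[0,0,0.001,0,0,0]]])

```text
time: 17.57
ee_pos: [0.5274, -0.1714, 0.0163]
ee_rot: [[-0.989, 0.145, 0.0], [0.145, 0.989, -0.0], [-0.0, 0.0, -1.0]]
ft_force: [-0.5, 0.4, -7.0]
width: 0.0604
```

Emit:
send_rows(commands=[[[0,0,0.0005,0,0,0],[0,0,0.001,0,0,0],[0,0,0.001,0,0,0]]])

```text
time: 17.82
ee_pos: [0.5274, -0.1713, 0.0163]
ee_rot: [[-0.989, 0.145, 0.0], [0.145, 0.989, -0.0], [-0.001, -0.0, -1.0]]
ft_force: [-2.4, 0.7, 3.7]
width: 0.06
```

Contact. Releasing and rising.

Emit:
send_rows(commands=[[[0,0,0,0,0,0],[0,0,0,0,0,0],[0,0,0,0,0,0],[0,0,0,0,0,0],[0,0,0,0,0,0],[0,0,0,0,0,0],[0,0,-0.008,0,0,0],[0,0,-0.025,0,0,0],[0,0,-0.05,0,0,0],[0,0,-0.08,0,0,0],[0,0,-0.11,0,0,0],[0,0,-0.14,0,0,0],[0,0,-0.16,0,0,0],[0,0,-0.168,0,0,0],[0,0,-0.17,0,0,0],[0,0,-0.17,0,0,0]]], grip=0)

```text
time: 19.15
ee_pos: [0.5271, -0.1715, 0.1853]
ee_rot: [[-0.989, 0.145, 0.0], [0.145, 0.989, -0.0], [-0.0, -0.0, -1.0]]
ft_force: [-0.4, -0.3, -0.7]
width: 0.0852
```

```bash
python3 tip.py w11; python3 - <<'E'
from rw import *
from lay import layers
c=dict(np.load("w11.npz"))
L=layers(c,.527,-.171,dict(l=(.026,.05)),.06)["l"]; print("weight",circ(L[:,:2]),np.median(L[:,2]))
print(restw(c,.527,-.171,.055,0)[:2]); r,k,o=restw(c,.497,-.335,.135,1); print("case rest",r,k)
cv2.imwrite("pics/w11o.png",o[:,:,::-1])
E
```

```text
t 19.15 p [ 0.5271 -0.1715  0.1853] tooly ang 81.67 z [ 0. -0. -1.] F [-0.4  -0.29 -0.7 ] w 0.0852 q [ 0.46  0.69 -0.39  1.83  0.39  0.69  1.28]
-1 716 tip z tool [-0.008  -0.0079 -0.0077 -0.0074 -0.0073 -0.0072 -0.0072 -0.0071]
1 709 tip z tool [-0.0078 -0.0078 -0.0077 -0.0076 -0.0074 -0.0072 -0.0071 -0.0062]
weight [ 528.9 -171.7   62.4] 0.037629562467911326
(array([ 528. , -170.9,   92.3]), 4168)
case rest [ 507.5 -334.8  269.5  249.   -90. ] 16401
```

View pics/w11.png

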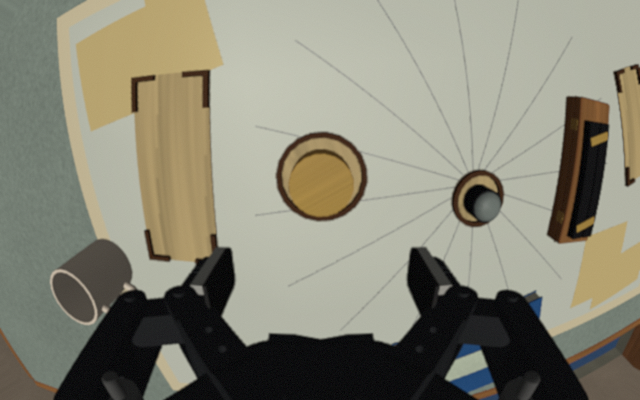

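View pics/w11o.png

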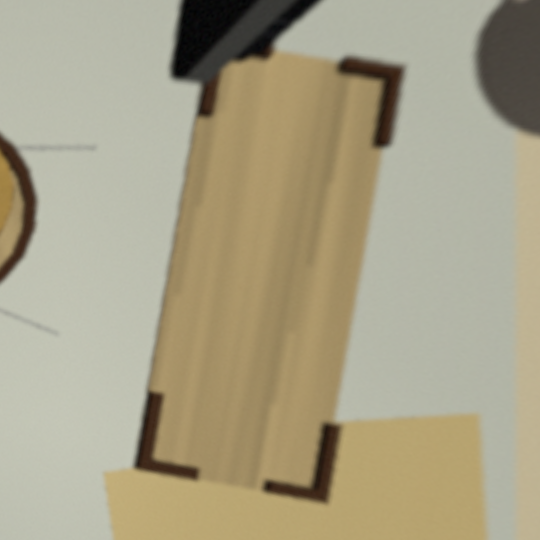

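Weight sits in its ring, about 1 mm off centre; wrist (320,178). Back to the pile for the rule.

Emit:
send_rows(commands=[[[0,0.008,0,0,0,0],[0.001,0.025,0,0,0,0],[0.002,0.05,-0.005,0,0,0],[0.003,0.08,-0.01,0,0,0],[0.004,0.11,-0.015,0,0,0],[0.005,0.14,-0.015,0,0,0],[0.006,0.17,-0.015,0,0,0],[0.007,0.2,-0.015,0,0,0],[0.008,0.23,-0.015,0,0,0],[0.009,0.26,-0.015,0,0,0],[0.01,0.29,-0.015,0,0,0],[0.01,0.315,-0.015,0,0,0],[0.01,0.331,-0.015,0,0,0],[0.01,0.3385,-0.015,0,0,0],[0.01,0.3385,-0.015,0,0,0],[0.01,0.3385,-0.015,0,0,0]]])

```text
time: 20.53
ee_pos: [0.5658, 0.1642, 0.1993]
ee_rot: [[-0.989, 0.145, -0.002], [0.145, 0.989, -0.002], [0.002, -0.002, -1.0]]
ft_force: [0.3, -0.1, -0.3]
width: 0.0851
```

```bash
python3 tip.py w12; python3 - <<'E'
from rw import *
from lay import layers
c=dict(np.load("w12.npz"))
for n,p in layers(c,bands=dict(rule=(.041,.055),case=(.02,.06))).items():
    q=p[:,:2]; print(n,len(p),np.median(p[:,2]).round(4),rect(q))
r,k,o=restw(c,.505,.322,.11,1); print(r,k); cv2.imwrite("pics/w12o.png",o[:,:,::-1])
E
```

```text
t 20.53 p [0.5658 0.1642 0.1993] tooly ang 81.68 z [-0.002 -0.002 -1.   ] F [ 0.34 -0.1  -0.27] w 0.0851 q [-0.16  0.71 -0.35  1.71  0.32  0.78  0.76]
-1 717 tip z tool [-0.0078 -0.0078 -0.0075 -0.0074 -0.0074 -0.0073 -0.0073 -0.0073]
1 711 tip z tool [-0.0078 -0.0077 -0.0077 -0.0073 -0.0069 -0.0069 -0.0069 -0.0067]
rule 6271 0.0466 [567.5 163.6 149.5  42.2  -7. ]
case 11459 0.0455 [560.5 168.5 189.5  65.1  -8.3]
[505.7 321.3 178.7  73.4  13.4] 3686
```

View pics/w12.png

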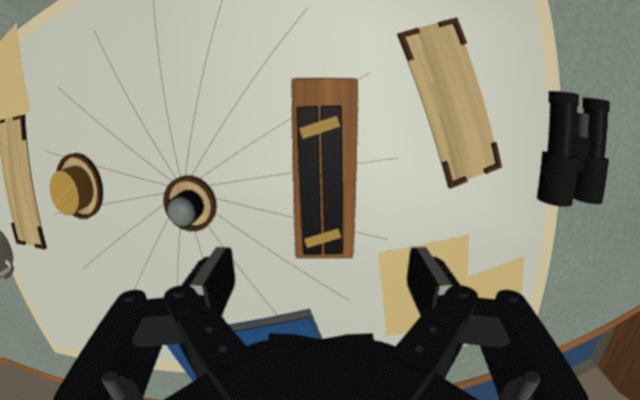

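View pics/w12o.png

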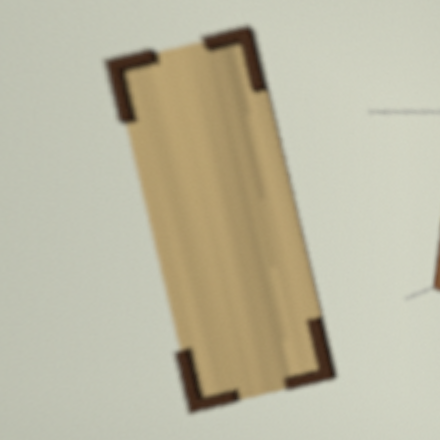

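Rule measured at (567.5, 163.6) mm, yaw -7.0°. Its rest is at (505.5, 321.4), yaw 13.4°. Descending on the rule.

Emit:
send_rows(commands=[[[-0.001,0,0.01,0,0,-0.5],[-0.0013,-0.0004,0.03,0,0,-1],[-0.0013,-0.0004,0.055,0,0,-1.3],[-0.0013,-0.0004,0.08,0,0,-1.3],[-0.0013,-0.0004,0.105,0,0,-1.3],[-0.0013,-0.0004,0.125,0,0,-1.3],[-0.0013,-0.0004,0.14,0,0,-1.3],[-0.0013,-0.0004,0.15,0,0,-1.3],[-0.0013,-0.0004,0.155,0,0,-1.3],[-0.0013,-0.0004,0.157,0,0,-1.3],[-0.0013,-0.0004,0.157,0,0,-1.3],[-0.0013,-0.0004,0.157,0,0,-1.3]]])

```text
time: 21.58
ee_pos: [0.5683, 0.1645, 0.044]
ee_rot: [[-0.992, 0.123, 0.001], [0.123, 0.992, 0.001], [-0.001, 0.001, -1.0]]
ft_force: [0.0, 0.0, -1.2]
width: 0.0855
```

Emit:
send_rows(commands=[[[0,0,0,0,0,0],[0,0,0,0,0,0],[0,0,0,0,0,0],[0,0,0,0,0,0],[0,0,0,0,0,0],[0,0,0,0,0,0],[0,0,0,0,0,0],[0,0,0,0,0,0],[0,0,0,0,0,0]]], grip=1)

```text
time: 22.33
ee_pos: [0.5681, 0.1647, 0.0441]
ee_rot: [[-0.993, 0.122, 0.001], [0.122, 0.993, 0.0], [-0.001, 0.001, -1.0]]
ft_force: [-0.1, -0.3, 6.3]
width: 0.0401
```

```bash
python3 tip.py w13
```

```text
t 22.33 p [0.5681 0.1647 0.0441] tooly ang 82.98 z [ 0.001  0.    -1.   ] F [-0.15 -0.26  6.32] w 0.0401 q [-0.22  0.94 -0.24  1.79  0.44  0.46  0.68]
-1 1268 tip z tool [0.014  0.014  0.014  0.0143 0.0144 0.0144 0.0144 0.0149]
1 1406 tip z tool [0.0126 0.0126 0.0126 0.0127 0.0127 0.0128 0.0128 0.013 ]
```

View pics/w13.png

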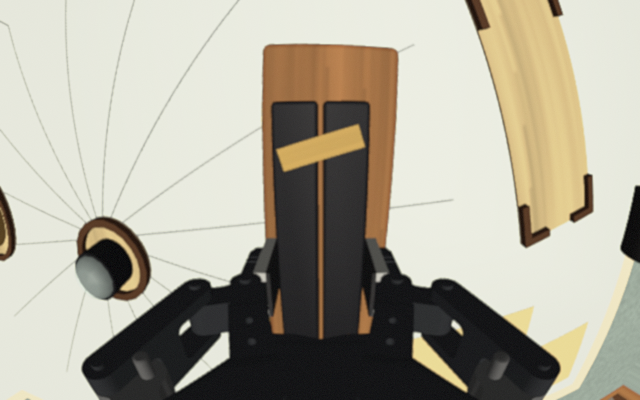

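The pads (270,265) and (375,265) grip the rule at mid-length; the opening reads 40.1 mm, about 2 mm under true width, as before. Lifting.

Emit:
send_rows(commands=[[[0,0,-0.001,0,0,0],[0,0,-0.003,0,0,0],[0,0,-0.006,0,0,0],[0,0,-0.01,0,0,0],[0,0,-0.016,0,0,0],[0,0,-0.025,0,0,0],[0,0,-0.037,0,0,0],[0,0,-0.052,0,0,0],[0,0,-0.067,0,0,0],[0,0,-0.08,0,0,0],[0,0,-0.088,0,0,0],[0,0,-0.09,0,0,0],[0,0,-0.09,0,0,0],[0,0,-0.09,0,0,0]]])

```text
time: 23.55
ee_pos: [0.5674, 0.1642, 0.1331]
ee_rot: [[-0.992, 0.122, -0.001], [0.122, 0.992, -0.0], [0.001, -0.0, -1.0]]
ft_force: [0.0, -0.3, -0.3]
width: 0.0401
```

```bash
python3 tip.py w14;python3 - <<'E'
from rw import *
from lay import layers
c=dict(np.load("w14.npz"))
P=wcloud(c);T=c["c2w"]@np.linalg.inv(c["mount"]);Q=(P-T[:3,3])@T[:3,:3]
m=(np.abs(Q[...,1])<.018)&(Q[...,2]>-.02)&(Q[...,2]<.02)&(np.abs(Q[...,0])<.1)
q=Q[m];print(len(q),q.min(0),q.max(0)); A=np.c_[q[:,0],q[:,1],np.ones(len(q))]; print(np.linalg.lstsq(A,q[:,2],rcond=None)[0])
for n,p in layers(c,bands=dict(case=(.02,.04))).items(): print(n,len(p),rect(p[:,:2]))
E
```

```text
t 23.55 p [0.5674 0.1642 0.1331] tooly ang 82.98 z [-0.001 -0.    -1.   ] F [ 0.04 -0.32 -0.31] w 0.0401 q [-0.18  0.8  -0.31  1.76  0.38  0.64  0.74]
-1 1174 tip z tool [0.0037 0.0037 0.004  0.0041 0.0042 0.0044 0.0047 0.0052]
1 1157 tip z tool [0.0037 0.0037 0.0037 0.0037 0.0038 0.0039 0.004  0.0049]
17558 [-0.05227368 -0.01799855 -0.00482552] [0.07486084 0.01799342 0.01009669]
[-0.00207962  0.00042047 -0.00245421]
case 2919 [492.5 178.1  64.4  51.6  81.5]
```

View pics/w14.png

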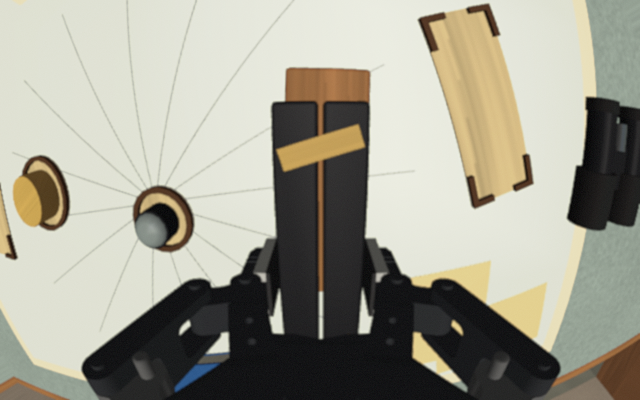

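Rule is held level and centred; its visible end is at (320,102). Carrying and turning it to the small tray.

Emit:
send_rows(commands=[[[0.002,0.003,0,0,0,0],[0.005,0.009,0,0,0,-1],[0.01,0.018,0,0,0,-2.5],[0.016,0.03,0,0,0,-4],[0.023,0.043,0,0,0,-6],[0.031,0.057,0,0,0,-8],[0.039,0.072,0,0,0,-10],[0.047,0.087,0,0,0,-12],[0.055,0.102,0,0,0,-14],[0.063,0.116,0,0,0,-16],[0.07,0.128,0,0,0,-18],[0.075,0.138,0,0,0,-19.5],[0.079,0.145,0,0,0,-20.4],[0.0806,0.1484,0,0,0,-20.4],[0.0806,0.1484,0,0,0,-20.4],[0.0806,0.1484,0,0,0,-20.4]]])

```text
time: 24.93
ee_pos: [0.5062, 0.3207, 0.1332]
ee_rot: [[-0.973, -0.23, 0.0], [-0.23, 0.973, -0.001], [0.0, -0.001, -1.0]]
ft_force: [0.1, -0.5, -0.8]
width: 0.0401
```

Emit:
send_rows(commands=[[[0,0,0.003,0,0,0],[0,0,0.01,0,0,0],[0,0,0.022,0,0,0],[0,0,0.037,0,0,0],[0,0,0.052,0,0,0],[0,0,0.065,0,0,0],[0,0,0.073,0,0,0],[0,0,0.076,0,0,0],[0,0,0.076,0,0,0],[0,0,0.076,0,0,0]]])

```text
time: 25.77
ee_pos: [0.506, 0.3218, 0.0575]
ee_rot: [[-0.973, -0.231, 0.0], [-0.231, 0.973, 0.0], [-0.0, 0.0, -1.0]]
ft_force: [-0.2, 0.9, -1.8]
width: 0.0404
```

```bash
python3 tip.py w15; python3 - <<'E'
from rw import *
c=dict(np.load("w15.npz"))
cv2.imwrite("pics/w15o.png",ortho(c,.505,.322,.009,.12)[:,:,::-1])
E
```

```text
t 25.77 p [0.506  0.3218 0.0575] tooly ang 103.37 z [ 0.  0. -1.] F [-0.23  0.88 -1.77] w 0.0404 q [-0.47  0.93 -0.31  1.76  0.51  0.53  0.7 ]
-1 1172 tip z tool [0.0037 0.0038 0.004  0.004  0.0042 0.0043 0.0045 0.0048]
1 1090 tip z tool [0.0038 0.0038 0.0038 0.0039 0.004  0.0042 0.0044 0.0045]
```

View pics/w15.png

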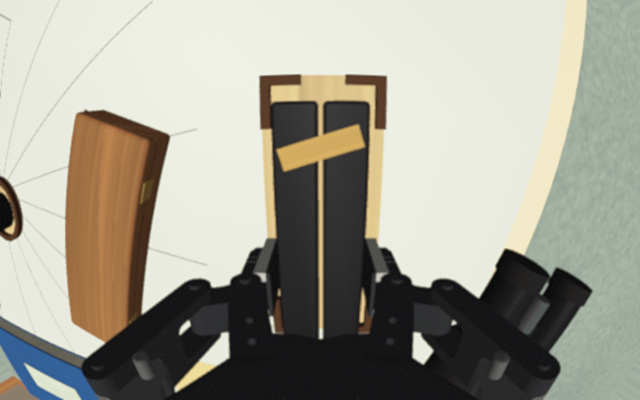

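View pics/w15o.png

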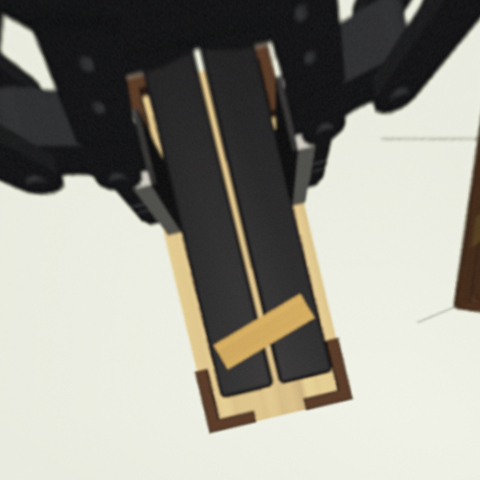

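The rule lies within its tray's corners at (265–385, 80). Before lowering further I'll check clearance between the opening fingers and the binoculars.

```bash
python3 - <<'E'
from wr import *
c=dict(np.load("w12.npz"))
P=wcloud(c);T=c["c2w"]@np.linalg.inv(c["mount"]);Q=(P-T[:3,3])@T[:3,:3]
for z0,z1 in((-.03,0),(-.06,-.03),(-.1,-.06),(-.13,-.1)):
    m=(Q[...,2]>z0)&(Q[...,2]<z1)&(np.abs(Q[...,0])<.05); print(z0,z1,np.nanmax(np.abs(Q[m][:,1])), Q[m][:,0].min(),Q[m][:,0].max())
# bino relative to place pose
R=np.array([[-.973,-.231],[-.231,.973]]); 
m=(P[...,1]>.38)&(P[...,2]>.012)&(P[...,2]<.07)&(P[...,0]>.4)
b=(P[m][:,:2]-[.5055,.3214])@R
print("bino in tool xy",b.min(0),b.max(0)); i=np.argsort(b[:,1])[:5];print(b[i],P[m][i])
E
```

```text
-0.03 0 0.0567819250407814 -0.013142494869767683 0.011245189534166438
-0.06 -0.03 0.07480760825598916 -0.013432695231923033 0.015717663920716163
-0.1 -0.06 0.07367867545503842 -0.013737339598389176 0.02086941597431418Traceback (most recent call last):
  File "<stdin>", line 5, in <module>
    res = np.fmax.reduce(a, axis=axis, out=out, **kwargs)
ValueError: zero-size array to reduction operation fmax which has no identity
```

```bash
python3 - <<'E'
from wr import *
c=dict(np.load("w12.npz"))
P=wcloud(c)
R=np.array([[-.973,-.231],[-.231,.973]]); 
m=(P[...,1]>.36)&(P[...,2]>.02)&(P[...,2]<.07)&(P[...,0]>.4)
from scipy import ndimage as nd
l,n=nd.label(m);s=nd.sum(m,l,range(1,n+1));m=l==1+np.argmax(s)
b=(P[m][:,:2]-[.5055,.3214])@R
print("bino in tool xy",b.min(0),b.max(0)); i=np.argsort(b[:,1])[:3];print(b[i],P[m][i])
k=np.abs(b[:,0])<.025;print(b[k].min(0) if k.any() else None)
E
```

```text
bino in tool xy [-0.181601    0.07724693] [-0.01917158  0.21932078]
[[-0.14567057  0.07724693]
 [-0.1455994   0.07725978]
 [-0.14482168  0.07798412]] [[0.62938227 0.43020137 0.0259894 ]
 [0.62931006 0.43019743 0.03035186]
 [0.6283861  0.43072252 0.02520056]]
[-0.02494082  0.12702872]
```

The binoculars are 50 mm clear of the open fingers. Lowering.

Emit:
send_rows(commands=[[[0,0,0.003,0,0,0],[0,0,0.009,0,0,0],[0,0,0.017,0,0,0],[0,0,0.025,0,0,0],[0,0,0.031,0,0,0],[0,0,0.035,0,0,0],[0,0,0.038,0,0,0],[0,0,0.0395,0,0,0],[0,0,0.0405,0,0,0],[0,0,0.0405,0,0,0]]])

```text
time: 26.65
ee_pos: [0.5059, 0.3216, 0.0168]
ee_rot: [[-0.973, -0.231, 0.0], [-0.231, 0.973, 0.0], [-0.0, 0.0, -1.0]]
ft_force: [0.0, 0.2, -2.1]
width: 0.04
```

Emit:
send_rows(commands=[[[0,0,0.0005,0,0,0],[0,0,0.001,0,0,0],[0,0,0.001,0,0,0]]])

```text
time: 26.9
ee_pos: [0.506, 0.3217, 0.0159]
ee_rot: [[-0.973, -0.231, 0.0], [-0.231, 0.973, 0.0], [-0.0, 0.0, -1.0]]
ft_force: [0.5, 0.3, -1.5]
width: 0.0402
```

Emit:
send_rows(commands=[[[0,0,0.0005,0,0,0],[0,0,0.001,0,0,0],[0,0,0.001,0,0,0]]])

```text
time: 27.15
ee_pos: [0.506, 0.3217, 0.0152]
ee_rot: [[-0.973, -0.231, 0.0], [-0.231, 0.973, 0.0], [-0.0, 0.0, -1.0]]
ft_force: [-1.1, -1.2, 1.2]
width: 0.0409
```

Contact begins (force now +1.2 N). Releasing and rising.

Emit:
send_rows(commands=[[[0,0,0,0,0,0],[0,0,0,0,0,0],[0,0,0,0,0,0],[0,0,0,0,0,0],[0,0,0,0,0,0],[0,0,0,0,0,0],[0,0,0,0,0,0],[0,0,-0.008,0,0,0],[0,0,-0.025,0,0,0],[0,0,-0.05,0,0,0],[0,0,-0.08,0,0,0],[0,0,-0.11,0,0,0],[0,0,-0.14,0,0,0],[0,0,-0.16,0,0,0],[0,0,-0.17,0,0,0],[0,0,-0.17,0,0,0],[0,0,-0.17,0,0,0]]], grip=0)

```text
time: 28.57
ee_pos: [0.5057, 0.3212, 0.1846]
ee_rot: [[-0.973, -0.231, 0.0], [-0.231, 0.973, -0.0], [0.0, -0.0, -1.0]]
ft_force: [-0.1, 0.7, -0.1]
width: 0.0855
```

```bash
python3 tip.py w16; python3 - <<'E'
from rw import *
from lay import layers
c=dict(np.load("w16.npz"))
L=layers(c,.5055,.3214,dict(l=(.0125,.03)),.1)["l"]; print("rule",rect(L[:,:2]),np.median(L[:,2]))
cv2.imwrite("pics/w16o.png",ortho(c,.505,.322,.009,.12)[:,:,::-1])
for n,p in layers(c,bands=dict(case=(.02,.04))).items(): print(n,len(p),rect(p[:,:2]))
E
```

```text
t 28.57 p [0.5057 0.3212 0.1846] tooly ang 103.37 z [ 0. -0. -1.] F [-0.1   0.66 -0.11] w 0.0855 q [-0.41  0.75 -0.42  1.7   0.41  0.78  0.79]
-1 718 tip z tool [-0.0078 -0.0077 -0.0076 -0.0075 -0.0075 -0.0073 -0.0068 -0.0031]
1 697 tip z tool [-0.0079 -0.0079 -0.0073 -0.0072 -0.0072 -0.0071 -0.007  -0.0069]
rule [505.9 321.3 148.5  43.   13.5] 0.017624520450747055
case 9216 [561.  169.  191.2  65.2  -8.1]
```

View pics/w16o.png

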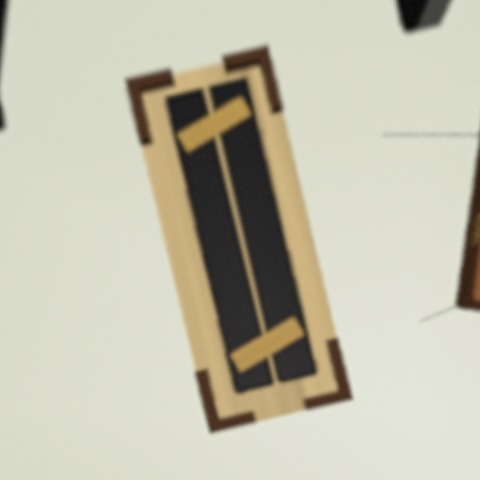

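Rule is centred in its tray within 1 mm, yaw within 0.1°. Moving over the case.

Emit:
send_rows(commands=[[[-0.001,-0.008,0,0,0,1],[-0.003,-0.025,0,0,0,3],[-0.006,-0.05,0,0,0,6.5],[-0.009,-0.077,0,0,0,10],[-0.012,-0.104,0,0,0,14],[-0.015,-0.13,0,0,0,18],[-0.017,-0.15,0,0,0,21],[-0.018,-0.1605,0,0,0,21.7],[-0.018,-0.1613,0.003,0,0,21.7],[-0.018,-0.1613,0.015,0,0,21.7],[-0.018,-0.1613,0.035,0,0,21.7],[-0.018,-0.1613,0.06,0,0,21.7],[-0.018,-0.1613,0.08,0,0,21.7],[-0.018,-0.1613,0.088,0,0,21.7],[-0.018,-0.1613,0.09,0,0,21.7],[-0.018,-0.1613,0.09,0,0,21.7]]])

```text
time: 29.95
ee_pos: [0.5602, 0.1697, 0.0945]
ee_rot: [[-0.99, 0.143, -0.001], [0.143, 0.99, 0.001], [0.001, 0.0, -1.0]]
ft_force: [0.9, 0.5, -0.5]
width: 0.0853
```

```bash
python3 tip.py w17;python3 - <<'E'
from rw import *
from lay import layers
c=dict(np.load("w17.npz"))
for n,p in layers(c,bands=dict(case=(.02,.04))).items(): print(n,len(p),rect(p[:,:2]))
E
```

```text
t 29.95 p [0.5602 0.1697 0.0945] tooly ang 81.76 z [-0.001  0.001 -1.   ] F [ 0.94  0.53 -0.49] w 0.0853 q [-0.22  0.85 -0.27  1.8   0.4   0.55  0.68]
-1 710 tip z tool [-0.0079 -0.0078 -0.0078 -0.0077 -0.0076 -0.0074 -0.0074 -0.0069]
1 706 tip z tool [-0.0074 -0.0074 -0.0073 -0.0071 -0.007  -0.007  -0.0067 -0.0064]
case 23529 [560.9 168.1 189.3  65.7  -8.3]
```

View pics/w17.png

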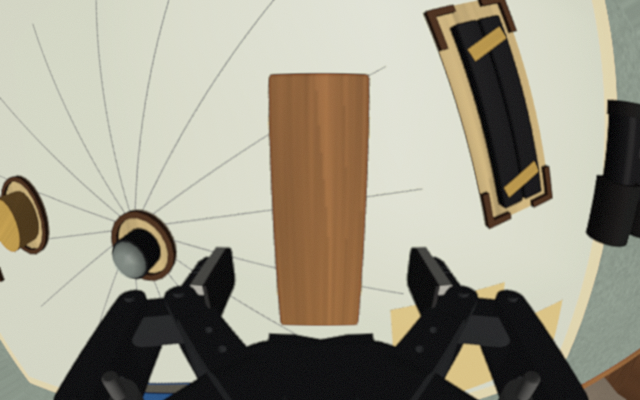

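The case is centred at column 319 between the pads, parallel to them. Descending and closing.

Emit:
send_rows(commands=[[[0,-0.001,0.005,0,0,0],[0,-0.001,0.018,0,0,0],[0,-0.001,0.035,0,0,0],[0,-0.001,0.053,0,0,0],[0,-0.001,0.068,0,0,0],[0,-0.001,0.077,0,0,0],[0,-0.001,0.081,0,0,0],[0,-0.001,0.083,0,0,0],[0,-0.001,0.083,0,0,0],[0,-0.001,0.083,0,0,0]]])

```text
time: 30.83
ee_pos: [0.5611, 0.1681, 0.0126]
ee_rot: [[-0.989, 0.145, 0.001], [0.145, 0.989, 0.001], [-0.001, 0.001, -1.0]]
ft_force: [0.5, -0.5, 0.4]
width: 0.0856
```

Emit:
send_rows(commands=[[[0,0,0,0,0,0],[0,0,0,0,0,0],[0,0,0,0,0,0],[0,0,0,0,0,0],[0,0,0,0,0,0],[0,0,0,0,0,0],[0,0,0,0,0,0],[0,0,0,0,0,0]]], grip=1)

```text
time: 31.5
ee_pos: [0.561, 0.1682, 0.0128]
ee_rot: [[-0.989, 0.145, 0.001], [0.145, 0.989, 0.001], [-0.001, 0.001, -1.0]]
ft_force: [-0.7, -0.6, 5.2]
width: 0.0631
```

Emit:
send_rows(commands=[[[0,0,-0.001,0,0,0],[0,0,-0.003,0,0,0],[0,0,-0.006,0,0,0],[0,0,-0.01,0,0,0],[0,0,-0.016,0,0,0],[0,0,-0.025,0,0,0],[0,0,-0.037,0,0,0],[0,0,-0.052,0,0,0],[0,0,-0.067,0,0,0],[0,0,-0.082,0,0,0],[0,0,-0.096,0,0,0],[0,0,-0.106,0,0,0],[0,0,-0.11,0,0,0],[0,0,-0.11,0,0,0],[0,0,-0.11,0,0,0]]])

```text
time: 32.75
ee_pos: [0.5603, 0.1677, 0.1218]
ee_rot: [[-0.989, 0.145, -0.0], [0.145, 0.989, -0.0], [0.0, -0.0, -1.0]]
ft_force: [0.0, -0.1, -3.1]
width: 0.0632
```

```bash
python3 tip.py w18;python3 - <<'E'
from rw import *
c=dict(np.load("w18.npz"))
P=wcloud(c);T=c["c2w"]@np.linalg.inv(c["mount"]);Q=(P-T[:3,3])@T[:3,:3]
m=(np.abs(Q[...,1])<.026)&(Q[...,2]>-.04)&(Q[...,2]<.0)&(np.abs(Q[...,0])<.13)
q=Q[m];print(len(q),q.min(0),q.max(0)); A=np.c_[q[:,0],q[:,1],np.ones(len(q))]; print(np.linalg.lstsq(A,q[:,2],rcond=None)[0])
E
```

```text
t 32.75 p [0.5603 0.1677 0.1218] tooly ang 81.67 z [-0. -0. -1.] F [ 0.01 -0.07 -3.06] w 0.0632 q [-0.2   0.81 -0.3   1.79  0.38  0.6   0.7 ]
-1 858 tip z tool [-0.0016 -0.0015 -0.0013 -0.0009 -0.0008 -0.0007 -0.0004  0.0002]
1 857 tip z tool [-0.0015 -0.001  -0.0008 -0.0005 -0.0004 -0.0003 -0.0001  0.0003]
37851 [-0.03295242 -0.02599813 -0.02238431] [ 0.09523456  0.0259962  -0.01549417]
[-0.00014092  0.00062252 -0.01981506]
```

View pics/w18.png

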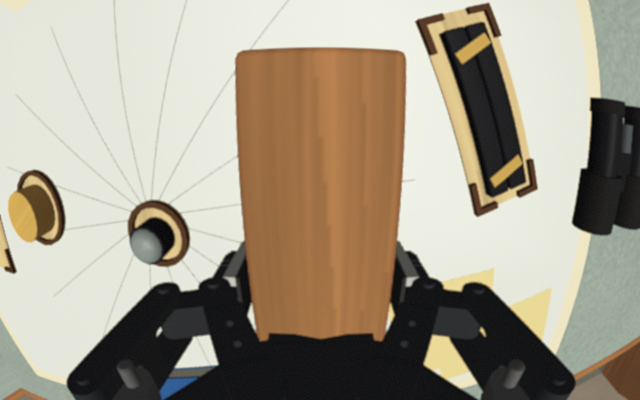

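Case is level and centred in the grip. Carrying it to the large tray in two legs.

Emit:
send_rows(commands=[[[0,-0.003,0,0,0,0],[0,-0.01,0,0,0,0],[0,-0.022,0,0,0,0],[-0.001,-0.038,0,0,0,0],[-0.001,-0.057,0,0,0,0],[-0.002,-0.079,0,0,0,0],[-0.002,-0.102,0,0,0,0],[-0.003,-0.126,0,0,0,0],[-0.003,-0.15,0,0,0,0],[-0.004,-0.174,0,0,0,0.3],[-0.004,-0.198,0,0,0,0.6],[-0.005,-0.222,0,0,0,0.9],[-0.005,-0.246,0,0,0,1.2],[-0.006,-0.27,0,0,0,1.5],[-0.006,-0.292,0,0,0,1.7],[-0.007,-0.312,0,0,0,1.7],[-0.007,-0.329,0,0,0,1.7],[-0.008,-0.342,0,0,0,1.7],[-0.008,-0.349,0,0,0,1.7],[-0.008,-0.35,0,0,0,1.7]]])

```text
time: 34.47
ee_pos: [0.5163, -0.1827, 0.1214]
ee_rot: [[-0.984, 0.178, -0.002], [0.178, 0.984, -0.002], [0.001, -0.002, -1.0]]
ft_force: [-0.6, 0.1, -3.1]
width: 0.063
```

```bash
python3 tip.py w19; python3 - <<'E'
from rw import *
c=dict(np.load("w19.npz"))
cv2.imwrite("pics/w19o.png",ortho(c,.497,-.335,.009,.14)[:,:,::-1])
E
```

```text
t 34.47 p [ 0.5163 -0.1827  0.1214] tooly ang 79.74 z [-0.002 -0.002 -1.   ] F [-0.56  0.12 -3.11] w 0.063 q [ 0.46  0.79 -0.35  1.9   0.49  0.55  1.17]
-1 859 tip z tool [-0.0013 -0.0012 -0.001  -0.0008 -0.0006 -0.0005 -0.0005  0.    ]
1 866 tip z tool [-0.0016 -0.0012 -0.0012 -0.001  -0.0009 -0.0007 -0.0005  0.0006]
```

View pics/w19.png

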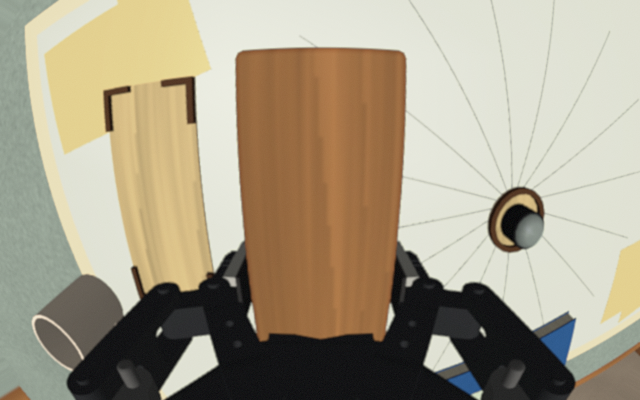

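View pics/w19o.png

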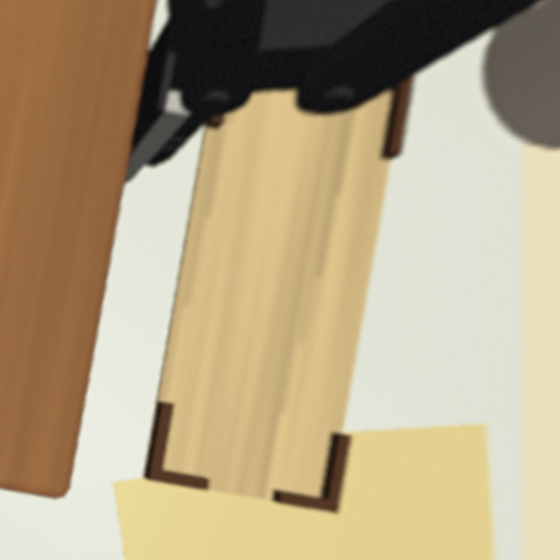

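Tray corners at ortho (146,478) and (338,512) give a centre of about (0.498, -0.335), yaw -10°. Finishing the carry and part of the descent.

Emit:
send_rows(commands=[[[0,-0.003,0,0,0,0],[-0.001,-0.01,0,0,0,0],[-0.002,-0.022,0,0,0,0],[-0.003,-0.038,0,0,0,0],[-0.004,-0.057,0,0,0,0],[-0.005,-0.077,0,0,0,0],[-0.006,-0.097,0,0,0,0],[-0.007,-0.116,0,0,0,0],[-0.008,-0.132,0,0,0,0],[-0.009,-0.144,0,0,0,0],[-0.009,-0.151,0,0,0,0],[-0.009,-0.153,0,0,0,0],[-0.009,-0.153,0,0,0,0],[-0.009,-0.153,0.006,0,0,0],[-0.009,-0.153,0.018,0,0,0],[-0.009,-0.153,0.032,0,0,0],[-0.009,-0.153,0.044,0,0,0],[-0.009,-0.153,0.05,0,0,0],[-0.009,-0.153,0.05,0,0,0],[-0.009,-0.153,0.05,0,0,0]]])

```text
time: 36.18
ee_pos: [0.5, -0.3313, 0.0712]
ee_rot: [[-0.985, 0.173, -0.001], [0.173, 0.985, 0.001], [0.001, 0.001, -1.0]]
ft_force: [-0.2, -0.1, -3.5]
width: 0.0633
```

```bash
python3 tip.py w20; python3 - <<'E'
from rw import *
from workcell import capture
c=dict(np.load("w20.npz"))
cv2.imwrite("pics/w20o.png",ortho(c,.497,-.335,.009,.14)[:,:,::-1])
t=capture("top"); cv2.imwrite("pics/t20.png",cv2.resize(t["pixels"][150:300,350:550,::-1],None,fx=4,fy=4,interpolation=cv2.INTER_CUBIC))
E
```

```text
t 36.18 p [ 0.5    -0.3313  0.0712] tooly ang 80.01 z [-0.001  0.001 -1.   ] F [-0.24 -0.09 -3.53] w 0.0633 q [ 0.71  0.91 -0.36  1.76  0.55  0.57  1.41]
-1 862 tip z tool [-0.0018 -0.0017 -0.0013 -0.0012 -0.0008 -0.0008 -0.0005 -0.0001]
1 857 tip z tool [-0.0016 -0.0014 -0.0014 -0.0011 -0.0011 -0.0007 -0.0004 -0.0003]
```

View pics/w20.png

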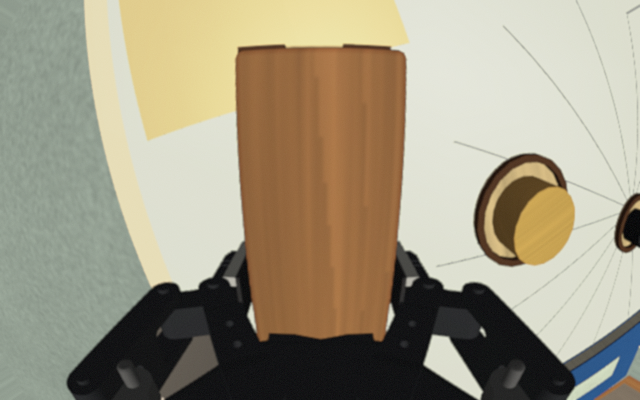

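View pics/w20o.png

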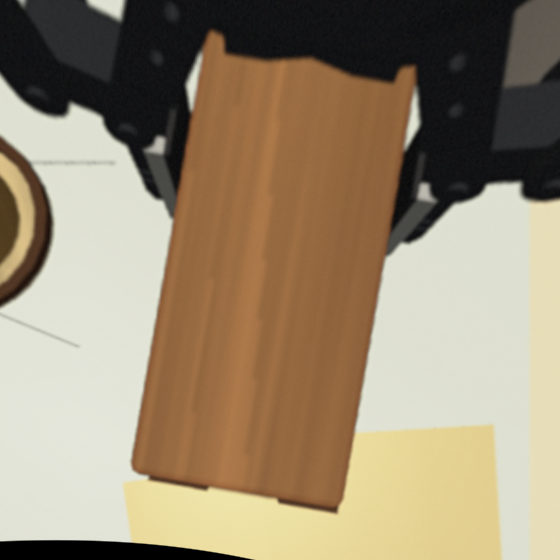

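View pics/t20.png

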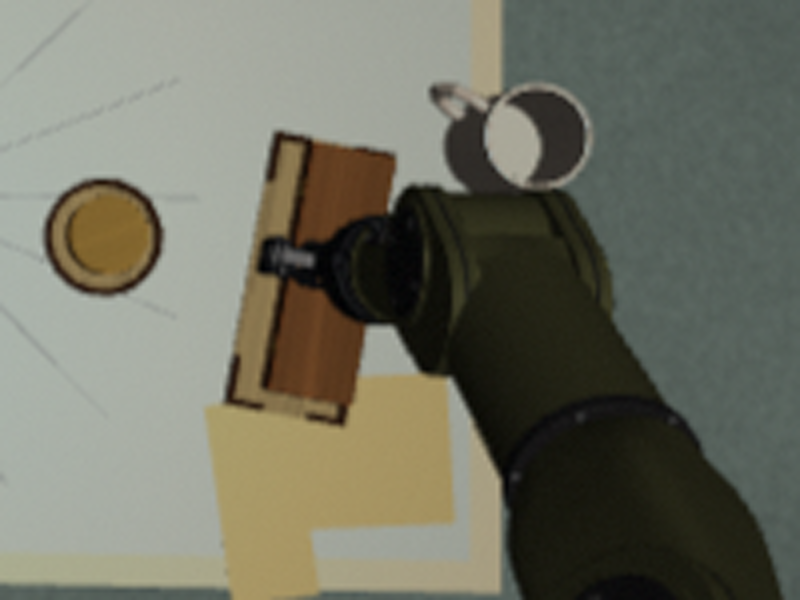

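Case lies along the tray. In the top view the arm's wrist housing looks close to the mug (545,135), so I'll check real clearance from depth.

```bash
python3 - <<'E'
from h import *
from workcell import capture
t=capture("top");P=cloud(t)
t0=dict(np.load("top0.npz"));P0=cloud(t0)
m=np.zeros((400,640),bool);m[165:205,455:500]=1
k=m&(P0[...,2]>.03)&(P0[...,2]<.12); print("mug",P0[k].min(0),P0[k].max(0))
k=m&(P0[...,2]>.085)&(P0[...,2]<.1); print("rim",P0[k].min(0),P0[k].max(0))
z=P[...,2]
a=(z>.12); Q=P[a]; Q=Q[(Q[:,0]>.35)&(Q[:,1]<-.2)&(z[a]<1)]
for z0 in np.arange(.1,.6,.05):
    s=Q[(Q[:,2]>z0)&(Q[:,2]<z0+.05)]
    if len(s)>5: print(round(z0,2),len(s),"x",s[:,0].min().round(3),s[:,0].max().round(3),"y",s[:,1].min().round(3),s[:,1].max().round(3))
s=capture("scene"); cv2.imwrite("pics/s20.png",cv2.resize(s["pixels"][60:260,100:340,::-1],None,fx=3,fy=3,interpolation=cv2.INTER_CUBIC))
E
```

```text
mug [ 0.5629043  -0.52269312  0.03027156] [ 0.64539651 -0.41840784  0.09841263]
rim [ 0.56368102 -0.52269312  0.08522854] [ 0.64258878 -0.4409116   0.09841263]
0.1 50 x 0.486 0.521 y -0.307 -0.265
0.15 128 x 0.462 0.533 y -0.325 -0.262
0.2 130 x 0.462 0.534 y -0.324 -0.293
0.25 142 x 0.463 0.535 y -0.32 -0.292
0.3 87 x 0.473 0.53 y -0.305 -0.289
0.35 165 x 0.451 0.542 y -0.361 -0.285
0.4 819 x 0.437 0.542 y -0.373 -0.285
0.45 946 x 0.412 0.512 y -0.372 -0.288
0.5 852 x 0.381 0.479 y -0.36 -0.285
0.55 915 x 0.357 0.449 y -0.37 -0.272
```

View pics/s20.png

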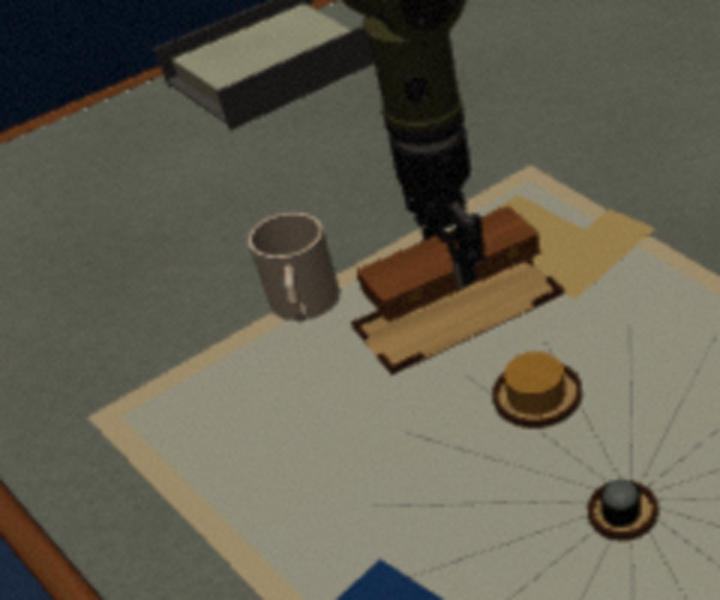

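The arm near the mug is all above 0.35 m, so the mug is clear. Shifting 4 mm and lowering.

Emit:
send_rows(commands=[[[0,-0.002,0.003,0,0,0],[0.001,-0.004,0.01,0,0,0],[0.001,-0.004,0.02,0,0,0],[0.001,-0.004,0.03,0,0,0],[0.001,-0.004,0.039,0,0,0],[0.001,-0.004,0.045,0,0,0],[0.001,-0.004,0.049,0,0,0],[0.001,-0.004,0.051,0,0,0],[0.001,-0.004,0.053,0,0,0],[0.001,-0.004,0.053,0,0,0]]])

```text
time: 37.22
ee_pos: [0.4984, -0.3355, 0.0186]
ee_rot: [[-0.985, 0.174, 0.0], [0.174, 0.985, 0.0], [-0.0, 0.0, -1.0]]
ft_force: [-1.1, -0.4, -3.0]
width: 0.0631
```

Emit:
send_rows(commands=[[[0,0,0.0005,0,0,0],[0,0,0.001,0,0,0],[0,0,0.001,0,0,0]]])

```text
time: 37.47
ee_pos: [0.4985, -0.3358, 0.018]
ee_rot: [[-0.985, 0.174, 0.001], [0.174, 0.985, -0.0], [-0.001, -0.0, -1.0]]
ft_force: [0.1, -1.0, -3.4]
width: 0.0632
```

```bash
python3 tip.py w21; python3 - <<'E'
from rw import *
c=dict(np.load("w21.npz"))
cv2.imwrite("pics/w21o.png",ortho(c,.497,-.335,.009,.14)[:,:,::-1])
E
```

```text
t 37.47 p [ 0.4985 -0.3358  0.018 ] tooly ang 79.97 z [ 0.001 -0.    -1.   ] F [ 0.05 -0.95 -3.41] w 0.0632 q [ 0.69  1.   -0.31  1.76  0.59  0.48  1.38]
-1 979 tip z tool [0.0152 0.0152 0.0153 0.0153 0.0153 0.0153 0.0156 0.0157]
1 986 tip z tool [0.0152 0.0152 0.0152 0.0152 0.0152 0.0153 0.0154 0.0154]
```

View pics/w21.png

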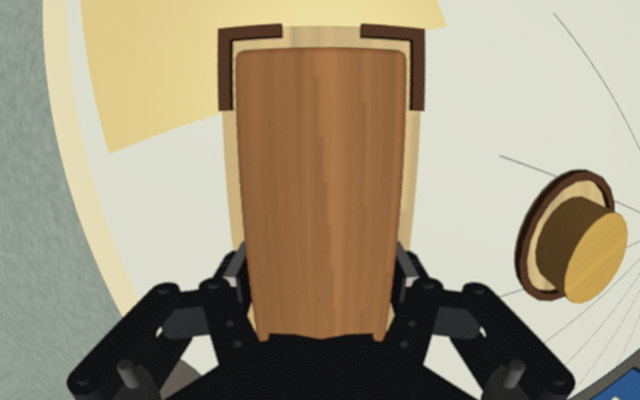

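The case is centred between the corners (220–424, 28–110). Lowering to contact.

Emit:
send_rows(commands=[[[0,0,0.0005,0,0,0],[0,0,0.001,0,0,0],[0,0,0.0015,0,0,0],[0,0,0.0015,0,0,0]]])

```text
time: 37.85
ee_pos: [0.4982, -0.3356, 0.0162]
ee_rot: [[-0.985, 0.174, -0.0], [0.174, 0.985, 0.0], [0.0, 0.0, -1.0]]
ft_force: [-0.4, -0.3, -3.8]
width: 0.0628
```

Emit:
send_rows(commands=[[[0,0,0.0005,0,0,0],[0,0,0.001,0,0,0],[0,0,0.001,0,0,0]]])

```text
time: 38.1
ee_pos: [0.4983, -0.3356, 0.0159]
ee_rot: [[-0.985, 0.174, 0.0], [0.174, 0.985, -0.0], [-0.0, -0.0, -1.0]]
ft_force: [-2.0, 0.1, 3.2]
width: 0.0628
```

Contact. Releasing and rising.

Emit:
send_rows(commands=[[[0,0,0,0,0,0],[0,0,0,0,0,0],[0,0,0,0,0,0],[0,0,0,0,0,0],[0,0,0,0,0,0],[0,0,0,0,0,0],[0,0,-0.008,0,0,0],[0,0,-0.025,0,0,0],[0,0,-0.05,0,0,0],[0,0,-0.08,0,0,0],[0,0,-0.11,0,0,0],[0,0,-0.14,0,0,0],[0,0,-0.16,0,0,0],[0,0,-0.17,0,0,0],[0,0,-0.17,0,0,0],[0,0,-0.17,0,0,0]]], grip=0)

```text
time: 39.43
ee_pos: [0.4979, -0.3357, 0.185]
ee_rot: [[-0.985, 0.174, -0.0], [0.174, 0.985, -0.0], [0.0, -0.0, -1.0]]
ft_force: [0.7, -0.4, 0.0]
width: 0.0856
```

```bash
python3 tip.py w22; python3 - <<'E'
from rw import *
from lay import layers
from workcell import capture
from scipy import ndimage as nd
c=dict(np.load("w22.npz"))
L=layers(c,.498,-.335,dict(l=(.022,.045)),.115)["l"]; print("case",rect(L[:,:2]),np.median(L[:,2]))
A=np.c_[L[:,:2],np.ones(len(L))];print("slope",np.linalg.lstsq(A,L[:,2],rcond=None)[0])
t=capture("top");P=cloud(t);P0=cloud(dict(np.load("top0.npz")))
for n,(r,d,lo,hi) in dict(lens=((.577,.005),.03,.02,.06),weight=((.5275,-.171),.045,.02,.06),rule=((.5055,.3214),.1,.0125,.03),mug=((.604,-.48),.07,.085,.1),bino=((.57,.49),.12,.02,.07)).items():
    for nm,X in(("now",P),("t0",P0)):
        m=(np.hypot(X[...,0]-r[0],X[...,1]-r[1])<d)&(X[...,2]>lo)&(X[...,2]<hi)
        l,k=nd.label(m)
        if k==0: continue
        s=nd.sum(m,l,range(1,k+1));m=l==1+np.argmax(s);q=X[m]
        if len(q)>15: print(n,nm,len(q),q.mean(0).round(4),rect(q[:,:2]))
s=capture("scene"); cv2.imwrite("pics/s22.png",cv2.resize(s["pixels"][80:380,110:510,::-1],None,fx=2,fy=2,interpolation=cv2.INTER_CUBIC))
E
```

```text
t 39.43 p [ 0.4979 -0.3357  0.185 ] tooly ang 79.97 z [-0. -0. -1.] F [ 0.67 -0.35  0.02] w 0.0856 q [ 0.78  0.76 -0.47  1.69  0.45  0.8   1.5 ]
-1 709 tip z tool [-0.0074 -0.0074 -0.0074 -0.0073 -0.0073 -0.0073 -0.007  -0.0067]
1 691 tip z tool [-0.0076 -0.0075 -0.0074 -0.0073 -0.0073 -0.0071 -0.0069 -0.0067]
case [ 498.7 -335.6  190.1   65.6   -9.7] 0.0356251397161898
slope [ 8.72856423e-05 -5.29534644e-04  3.53567913e-02]
lens now 116 [0.576  0.0049 0.0346] [576.3   3.9  35.8  35.8 -45.6]
weight now 313 [ 0.5264 -0.1701  0.0372] [ 526.9 -170.7   59.7   59.7    1.9]
rule now 591 [0.5037 0.3211 0.0174] [503.8 321.2 149.4  43.3  13.1]
mug now 117 [ 0.6105 -0.4854  0.0914] [ 608.  -483.    81.1   69.    79.3]
mug t0 146 [ 0.6029 -0.4831  0.0913] [ 603.  -482.1   79.6   77.5  -44.3]
bino now 1452 [0.5695 0.4932 0.0423] [567.  497.3 137.5 118.8  -6.6]
bino t0 1452 [0.5694 0.4931 0.0423] [567.1 497.3 138.3 119.7  -6.9]
```

View pics/w22.png

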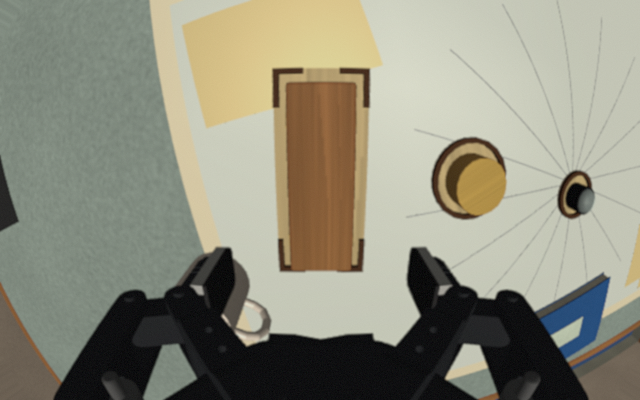

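View pics/s22.png

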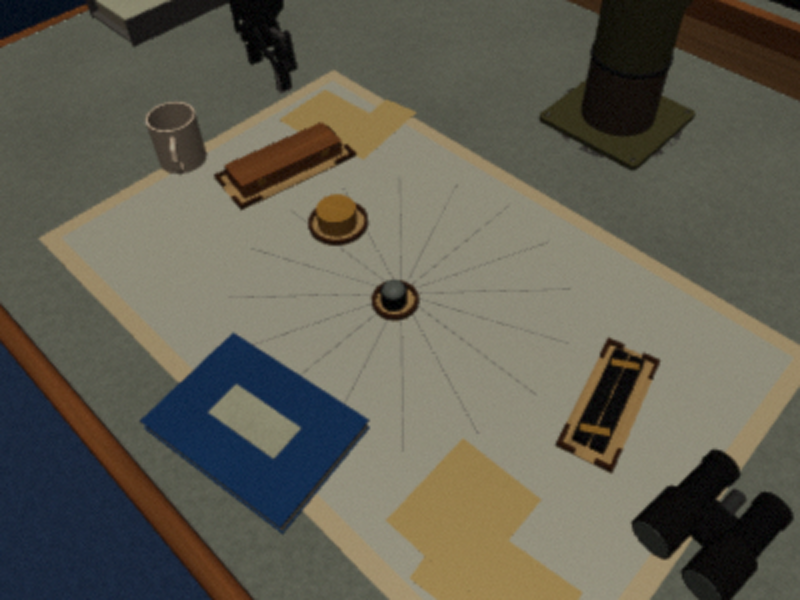

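All four pieces are in their rests, and the gripper is open and clear. The mug's apparent top-view shift comes from the arm hiding part of its rim. Handing in.

```bash
python3 - <<'E'
from workcell import order
print(order.job_done())
E
```

```text
the job is handed in; nothing more can be done
None
```

I took the pile down from the top and stowed each piece in its own rest: lens, then weight, then rule, then case. Each was lowered until the wrist force showed contact before I let go. The job was handed in at about 39.5 s of the 104 s allowed, and it reports no verdict.

**Final position from the centre of each rest:**

| Piece | Off centre | Turn from tray |
|---|---|---|
| Lens | about 2 mm | – |
| Weight | about 1 mm | – |
| Rule | about 1 mm | 0.1° |
| Case | about 1 mm | 0.3° |

- **Lying flat:** the depth of each piece's top matches it lying flat on its base. The case's top slopes less than 0.001 rad. The gripper was open and clear of everything.
- **Rest of the pile:** the remaining pieces measured within about 1 mm of where they started after each lift.
- **Bystanders:** the binoculars had not moved (0.1 mm). The mug's mean in the last top view differed from the start by 8 mm, with fewer of its pixels visible. The arm was hiding part of its rim and never came near it. It stood upright in the scene picture, though I did not measure it again from there.
- **Disagreements:** the top and wrist cameras differed by up to 4 mm on position, within what the rests allow. The gripper's opening read 1–2 mm under the true width of each piece.

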